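# Seat a gel comb and thread its lock rod through both bushings

### The job

Take the green comb out of its blue stand, push it teeth down into the slot of the gel caster until it is fully home, and let go of it. Then pick up the lock rod with the orange handle and thread it, tip first, over the comb through both brass bushings in turn, entering from the right-hand side as the robot sees it, until the tip stands at least 10 mm out of the far bushing. Finish while still gripping the rod there, holding it still without forcing it against the bushings, and leave the bottle, the tip box and the tube rack where they are.

Things in the scene. Friction and masses are not known exactly. Their poses are not given: they have to be found in the camera images.
- caster: Gel caster, fixed: white base 110 (x) x 130 (y) x 8 mm; on it a grey block 60 x 72 mm, top 40 mm above the bench, with the comb's slot; at y = -48 and +48 mm two posts with brass bushing blocks 28 (x) x 12 (y) x 24 mm (top 86 mm up). Bushing holes: 11.5 mm wide, on one line along y, 74 mm above the bench. Origin: centre of the underside, z up. Yaw within 0.3 rad: -y is the robot's right.
- slot (a point): Centre of the slot's mouth, in the plane of the casting block's top (40 mm above the bench); axes as the caster's. The slot is 6.5 mm wide (x), 54 mm long (y) and 29 mm deep.
- entry_bushing (a point): Centre of the hole on the outer face of the right-hand (-y) bushing; the rod goes in here, towards +y of this frame. Axes as the caster's. The bushing is 12 mm thick.
- exit_bushing (a point): Centre of the hole on the outer face of the left-hand (+y) bushing, 108 mm beyond entry_bushing along +y; the rod comes out here. Axes as the caster's. The bushing is 12 mm thick.
- comb_stand: Blue block 50 (x) x 84 (y) x 40 mm, fixed to the bench, that holds the comb upright in a slot along its y. Origin: centre of the underside. It and the bottle may change places.
- comb: Green comb, loose, about 50 g: grip bar 14 (x) x 64 (y) x 26 mm high, under it a toothed blade 4 mm thick (x), 50 mm wide (y), reaching 26 mm below the bar. Same both ways round. Origin: centre of the bar's underside (shoulders), z up. Starts with its shoulders on the stand, 40 mm above the bench. Fully home, the shoulders lie on the caster's block, this origin at point slot.
- cradle: White rest for the rod, fixed: base 150 (x) x 60 (y) x 8 mm with two uprights 8 mm thick at x = -50 and +55 mm, 36 mm wide (y), 56 mm high, each with a notch 12 mm wide, open above. The rod lies along x in the notches, its axis 50 mm above the bench, its tip towards +x. Origin: centre of the underside.
- rod: Lock rod, about 80 g, loose: a square orange handle 46 (x) x 16 x 16 mm and from it a round steel rod 8 mm thick and 145 mm long with a tapered tip (last 8 mm). Origin: centre of the handle, on the rod's axis; x points along the rod to the tip. It starts level, pointing roughly to the robot's left (+y, within about 0.4 rad).
- rod_tip (a point): The very tip of the rod, 168 mm from the handle's centre along the rod's x; axes as the rod's.
- rod_neck (a point): Where the steel rod leaves the handle, 23 mm from the handle's centre along the rod's x; axes as the rod's.
- reagent: Bystander: amber bottle with blue cap, 56 mm wide, 100 mm high, loose. Origin: centre of the underside.
- tip_box: Bystander: blue pipette tip box 80 x 115 x 45 mm, loose. Origin: centre of the underside.
- tube_rack: Bystander: green tube rack 70 x 110 x 40 mm, with coloured tube caps rising to 46 mm, loose. Origin: centre of the underside.
There are look-alikes about, which are no part of the job. Leave any black or pink look-alike of the cradle alone.

How it is judged:
By the outcome, as a careful person would: the job done as asked, in the order asked, and still so for the second after the job is handed in, while the arm keeps its last pose, push and grip.
It also fails if it takes over 61 s, if anything falls off the work surface, if the arm or the gripper's body presses on something with over 40 N, if the wrist force passes 120 N, or if a joint passes its speed limit or range.

### The arm

A 6-joint arm with a two-finger parallel gripper is mounted at the origin on the work surface. World frame = base frame: x ahead of the robot, y to its left, z up, the work surface at z = 0. Lengths are in m, angles in rad, forces in N, time in s.
With the tool pointing down it reaches from about 0.35 to 0.975 m from the base axis. Payload 4.9 kg.
Tool frame: the origin (TCP) lies midway between the tips of the shut fingers; the grasp point (between the pads) lies ctrl.grip_point_offset behind it (ctrl.grip_point_offset is the distance from the TCP to the grasp point, in m); x points along the fingers, y is the direction in which the jaws open and shut, and the axes are right-handed (so a half turn about x gives the same grasp; the last joint's range is limited). The gripper opens to 85 mm and grips with 20 to 120 N. Pads are 22 mm wide; open, the fingers measure 114 mm over their backs; the gripper's body (76 mm by 85 mm) begins 54 mm behind the grasp point. The pads swing forward as they close: fully open they stand 13 mm farther back than shut.
Start: joints at [-1.293, 0.053, 1.613, -0, 1.476, -0.119], TCP at [0.242, -0.576, 0.195] pointing down, gripper open.
Joint ranges: [-3.01, 3.01], [-1.01, 2.22], [0.06, 2.58], [-1.02, 4.17], [0.09, 2.62], [-3.14, 3.14]. Speed limits (rad/s): [2.57, 2.57, 3.14, 3.14, 3.14, 3.14].

### API

Orientations are given as a rotation vector (axis times angle).
In Python, from station import ctrl gives the robot as it stands. The module is installed in compiled form; this text tells all that it offers.
- The arm moves only by the tool drive_tool, never from a script. Its argument "commands" is text: rows parted by semicolons, each of 5 numbers parted by spaces: the closure, from -1 (fully open) to 1 (shut), so that 0 is half open, then the shift along the tool's x, y, z in units of 40 mm (1.0 is 40 mm), then the turn about the tool's x in units of 5 degrees (1.0 is 5 degrees). A call has 1 to 8 rows; each row is the pose to reach, as a shift and turn from the pose commanded when the call began, along the tool's axes at that moment; what a row does not reach only later rows make up. A row lasts 1/12 s, in which the tool goes at most 41.7 mm and 7.16 degrees, less where a joint would pass 70% of its speed; a pose out of reach is approached as far as the arm can. A call with a gripper value outside its range is refused whole. The fingers move at their own pace and stop on an object; "newtons" is the grip in N (left out, the last holds). Time passes only in rows, so rows that repeat a pose let the fingers close. It gives the time, the measured TCP pose, the force and the opening at its end, in the units of the state.
- ctrl.get_obs(): the state, without advancing time (a new reading comes with each control period).
- ctrl.get_image(name): name is "scene" or "top"; returns (picture, depth): 400x640x3 uint8, blue, green, red; 400x640 float32, m along the optical axis (not along the pixel's ray), 0 where there is no reading.
- ctrl.camera_info(name): a dict with "K" (3x3 intrinsics, pixels), "k1" (the pictures are not rectified: a ray, as slopes to the right and down, at radius r is drawn at 1 + k1 r^2 times it, then the intrinsics apply), "T" (4x4, takes a point from camera to world coordinates). Camera axes: x right, y down, z forward; pixel columns grow to the right and rows downward; lengths in m; the calibration is good to about 2 mm. A picture is of the moment at which its call begins. camera_info takes no time and is no camera call.
- ctrl.finish_job(): hands the job in, once; it reports no verdict.
The state is a dict: "t": time; "q": joint angles; "dq": joint speeds; "effort": joint torques, N m; "tool_pos": TCP position; "tool_rot": TCP orientation; "contact_force": force on the tool from outside, world axes, zero at the start; "wrist_torque": the same for the moment, N m; "opening": finger opening in m.
Only numpy, scipy, OpenCV 4.12 (cv2) and the standard library are available. Lean on these libraries where they do the work, as an engineer would, in place of code of your own. Each camera call takes 0.05 s, during which the arm holds its last target.

## Working session

There is one attempt and no reset: what is moved stays moved. The work goes in short steps, Python scripts to look and compute and a tool call to move; the robot and the scene stay as the last step left them, time stands still between calls to the robot, and variables do not carry over. Pictures are saved under pics/ and viewed, and the job is handed in when it is done.

Besides the shell and the picture viewer there is one more tool, called as a command line: name --argument value ..., lists and objects as JSON in quotes. drive_tool: Moves the arm, as the interface text tells. Its arguments: {"type":"object","properties":{"commands":{"type":"string"},"newtons":{"type":"number"}},"required":["commands"]}

```bash
ls; mkdir -p pics; cat > h.py <<'E'
import numpy as np, cv2
from station import ctrl
from scipy.spatial.transform import Rotation as R
def info(n):
    c=ctrl.camera_info(n); return np.array(c["K"]),float(c["k1"]),np.array(c["T"])
def ray(n,uv):
    K,k1,T=info(n); uv=np.atleast_2d(uv).astype(float)
    d=np.c_[(uv[:,0]-K[0,2])/K[0,0],(uv[:,1]-K[1,2])/K[1,1]]
    p=d.copy()
    for _ in range(30): p=d/(1+k1*(p**2).sum(1,keepdims=True))
    D=np.c_[p,np.ones(len(p))]@T[:3,:3].T
    return T[:3,3],D
def onplane(n,uv,z):
    o,D=ray(n,uv); s=(z-o[2])/D[:,2]; return o+D*s[:,None]
def proj(n,P):
    K,k1,T=info(n); P=np.atleast_2d(P); c=(P-T[:3,3])@T[:3,:3]
    s=c[:,:2]/c[:,2:]; s=s*(1+k1*(s**2).sum(1,keepdims=True))
    return np.c_[s[:,0]*K[0,0]+K[0,2],s[:,1]*K[1,1]+K[1,2]]
def pts(n,dep):
    h,w=dep.shape; u,v=np.meshgrid(np.arange(w),np.arange(h))
    o,D=ray(n,np.c_[u.ravel(),v.ravel()]); return (o+D*dep.ravel()[:,None]).reshape(h,w,3)
def snap(n,tag):
    im,d=ctrl.get_image(n); cv2.imwrite(f"pics/{tag}.png",im); np.save(f"pics/{tag}.npy",d); return im,d
E
python3 - <<'E'
from h import *
for n in("scene","top"):
    im,d=snap(n,n+"0"); K,k1,T=info(n); print(n,K.tolist(),k1,T.round(3).tolist())
o=ctrl.get_obs(); print(o, ctrl.grip_point_offset)
print(R.from_rotvec(o["tool_rot"]).as_matrix().round(3))
E
```

```text
pics
scene [[439.0870420399696, 0.0, 316.5416655315011], [0.0, 439.0870420399696, 199.19408346467148], [0.0, 0.0, 1.0]] -0.06358709363272276 [[-0.478, 0.523, -0.706, 1.352], [0.879, 0.286, -0.382, 0.344], [0.002, -0.803, -0.596, 0.765], [0.0, 0.0, 0.0, 1.0]]
top [[463.8910897393847, 0.0, 315.7019112547391], [0.0, 463.8910897393847, 200.1041880052257], [0.0, 0.0, 1.0]] -0.09303361380585087 [[0.011, -0.992, 0.126, 0.39], [-1.0, -0.012, -0.01, -0.086], [0.011, -0.126, -0.992, 1.244], [0.0, 0.0, 0.0, 1.0]]
{'t': 0.1, 'q': array([-1.29299070e+00,  5.33264881e-02,  1.61414992e+00,  3.83605728e-06,
        1.47599030e+00, -1.18996436e-01]), 'dq': array([-0.00018786, -0.00050654, -0.00244612, -0.00046486,  0.00124129,
       -0.00100579]), 'effort': array([ 9.12613323e-04, -3.94902849e+01, -3.71363854e+01, -1.45405079e-04,
        3.86260843e-03, -3.10273354e-07]), 'tool_pos': array([ 0.24137514, -0.57583142,  0.19396796]), 'tool_rot': array([ 2.004149  ,  0.40486525, -2.00444513]), 'contact_force': array([-1.3735956 ,  0.31123115,  0.14026872]), 'wrist_torque': array([ 0.00108311,  0.00075445, -0.01898596]), 'opening': 0.0857406928215507} 0.0187
[[-0.001  0.386 -0.922]
 [ 0.002 -0.922 -0.386]
 [-1.    -0.002 -0.   ]]
```

View pics/scene0.png

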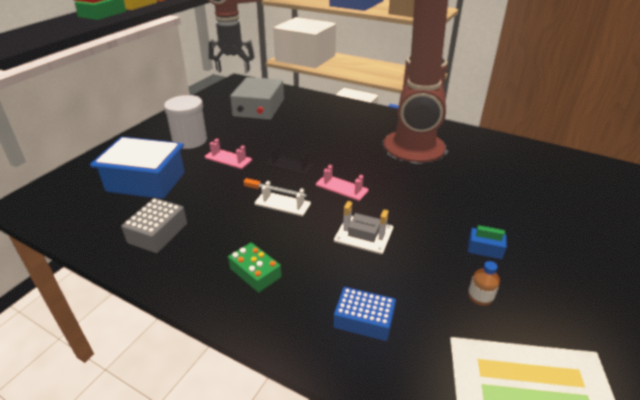

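View pics/top0.png

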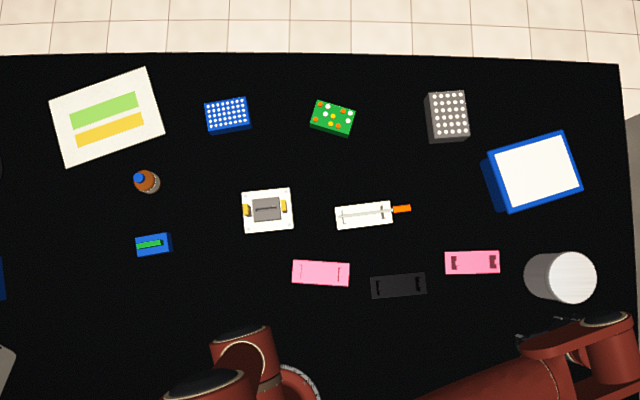

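Top view: white caster at (268,210) with brass bushings at (246,210) and (284,206). Blue stand with the green comb at (153,244), white cradle with the orange-handled rod at (370,213), bottle at (146,181). The look-alikes are pink rests at (320,272) and (472,262) and a black one at (398,285). Only the white one holds the rod, so that is the cradle I want. I'll confirm with enlarged crops.

```bash
python3 - <<'E'
import cv2,numpy as np
t=cv2.imread("pics/top0.png"); s=cv2.imread("pics/scene0.png")
f=lambda im,x,y,w,h,k:cv2.resize(im[y:y+h,x:x+w],None,fx=k,fy=k,interpolation=cv2.INTER_NEAREST)
a=f(t,232,180,66,60,6);b=f(t,328,190,90,46,6)[:, :540];c=f(t,128,225,50,36,6)
C=np.zeros((600,800,3),np.uint8);
C[:360,:396]=a[:360,:396];C[:216,400:700]=c;C[362:362+238,:540]=b[:238]
cv2.imwrite("pics/cropt.png",C)
C=np.zeros((600,800,3),np.uint8);
a=f(s,328,195,72,60,5);b=f(s,240,172,76,46,6);c=f(s,464,220,50,40,6)
C[:300,:360]=a;C[:240,400:700]=c;C[310:586,:456]=b;cv2.imwrite("pics/crops.png",C)
E
```

```text
(no output)
```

View pics/cropt.png

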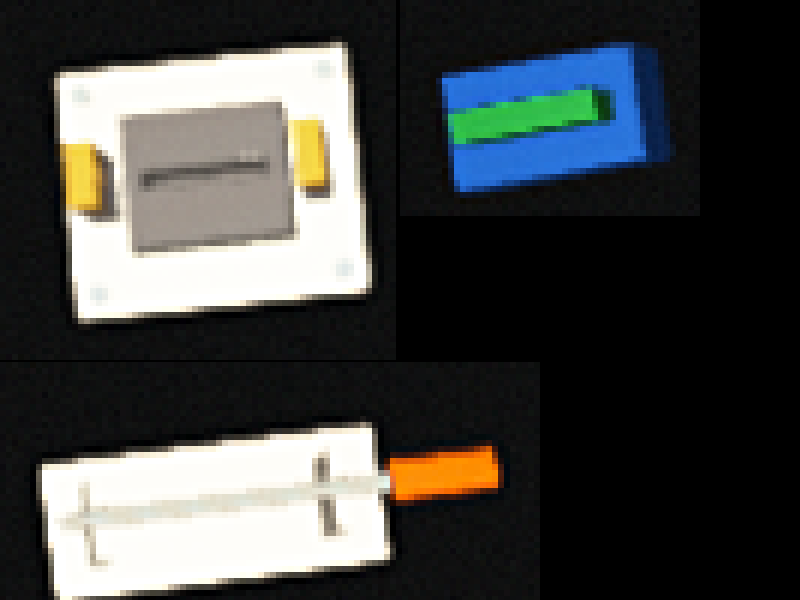

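View pics/crops.png

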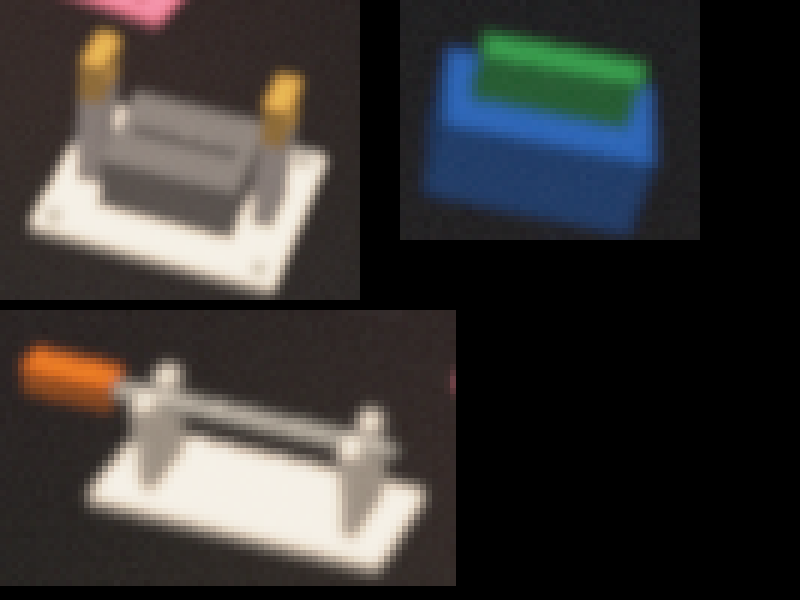

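```bash
cat >> h.py <<'E'
def rect(n,im,box,fn,z,k=8,hull=True):
    x,y,w,h=box; c=cv2.resize(im[y:y+h,x:x+w],None,fx=k,fy=k,interpolation=cv2.INTER_CUBIC)
    m=fn(c.astype(int)).astype(np.uint8)
    cs,_=cv2.findContours(m,cv2.RETR_EXTERNAL,cv2.CHAIN_APPROX_NONE)
    c=max(cs,key=cv2.contourArea)[:,0,:].astype(float)
    uv=(c+0.5)/k-0.5+[x,y]
    P=onplane(n,uv,z)[:,:2]
    (cx,cy),(a,b),an=cv2.minAreaRect((P*1000).astype(np.float32))
    if a<b: a,b,an=b,a,an+90   # an: direction of long side
    an=(an)%180
    return np.array([cx,cy]),a,b,an
white=lambda c:(c.min(2)>150)
grey=lambda c:(c.max(2)<190)&(c.min(2)>70)
gold=lambda c:(c[...,2]>140)&(c[...,0]<120)
green=lambda c:(c[...,1]>120)&(c[...,0]<110)&(c[...,2]<110)
blue=lambda c:(c[...,0]>130)&(c[...,2]<100)
orange=lambda c:(c[...,2]>140)&(c[...,0]<110)
E
python3 - <<'E'
from h import *
t=cv2.imread("pics/top0.png")
def p(l,r): print(l,r[0].round(1),"%.1f %.1f ang %.2f"%r[1:])
p("base",rect("top",t,(235,180,65,60),white,.008))
p("block",rect("top",t,(250,194,34,30),grey,.040))
p("bushL",rect("top",t,(238,196,16,24),gold,.086))
p("bushR",rect("top",t,(279,196,12,18),gold,.086))
p("slot",rect("top",t,(254,205,24,8),lambda c:c.mean(2)<100,.040))
p("comb",rect("top",t,(130,230,42,26),green,.066))
p("stand",rect("top",t,(130,228,42,30),lambda c:((c[...,0]>150)|(c[...,1]>110)),.040))
p("handle",rect("top",t,(388,200,28,20),orange,.058))
p("cradle",rect("top",t,(328,190,72,46),white,.008))
s=cv2.imread("pics/scene0.png")
d=np.load("pics/top0.npy");P=pts("top",d)
for nm,u,v in(("block",262,203),("bench",300,240),("comb",150,244),("stand",150,236),("handle",402,209),("bush",245,211),("rod",350,215)): print(nm,u,v,P[v,u].round(4))
E
```

```text
base [519.6  32.4] 132.0 112.5 ang 96.76
block [517.8  30.6] 71.9 60.9 ang 96.44
bushL [512.8  78.7] 31.3 17.1 ang 6.59
bushR [522.7 -16.5] 29.8 13.0 ang 6.75
slot [520.8  33.1] 54.3 5.9 ang 99.44
comb [421.8 328.8] 64.0 14.2 ang 100.46
stand [422.2 329.3] 85.0 50.9 ang 101.00
handle [ 522.7 -319.2] 48.8 18.9 ang 97.68
cradle [ 510.1 -228.5] 156.0 62.5 ang 97.85
block 262 203 [0.5341 0.0426 0.0386]
bench 300 240 [ 4.404e-01 -5.740e-02 -3.000e-04]
comb 150 244 [0.4218 0.3233 0.0677]
stand 150 236 [0.4434 0.3339 0.0403]
handle 402 209 [ 0.5207 -0.3211  0.0574]
bush 245 211 [0.5081 0.0802 0.0825]
rod 350 215 [ 0.504  -0.1866  0.0538]
```

```bash
python3 - <<'E'
from h import *
s=cv2.imread("pics/scene0.png");t=cv2.imread("pics/top0.png")
def p(l,r): print(l,r[0].round(1),"%.1f %.1f ang %.2f"%r[1:])
for v,u in((229,482),(236,482),(216,366),(208,349)): print(s[v,u])
p("comb",rect("scene",s,(470,222,44,25),lambda c:(c[...,1]>120)&(c[...,2]<110)&(c[...,1]>c[...,0]+35),.066))
p("base",rect("scene",s,(330,195,68,62),lambda c:c.min(2)>150,.008))
# block top edge / slot ends etc: depth-based check
d=np.load("pics/scene0.npy");P=pts("scene",d)
def reg(nm,n,P,lo,hi,z0,z1):
    m=(P[...,0]>lo[0])&(P[...,0]<hi[0])&(P[...,1]>lo[1])&(P[...,1]<hi[1])&(P[...,2]>z0)&(P[...,2]<z1)
    Q=P[m]; print(nm,n,len(Q),Q.mean(0).round(4),Q.min(0).round(4),Q.max(0).round(4))
    r=cv2.minAreaRect((Q[:,:2]*1000).astype(np.float32));print(r)
Pt=pts("top",np.load("pics/top0.npy"))
for n,PP in(("scene",P),("top",Pt)):
    reg("block",n,PP,(.47,-.02),(.57,.09),.034,.046)
    reg("comb",n,PP,(.37,.27),(.48,.38),.06,.072)
    reg("bL",n,PP,(.48,.06),(.55,.1),.08,.092)
    reg("bR",n,PP,(.48,-.04),(.55,.0),.08,.092)
    reg("handle",n,PP,(.49,-.36),(.55,-.29),.052,.064)
E
```

```text
[ 73 143  55]
[78 94 42]
[105 111 122]
[ 66 128 172]
comb [427.  332.7] 62.6 16.3 ang 100.95
base [524.5  36.2] 131.7 114.0 ang 96.78
block scene 479 [0.5249 0.0359 0.0383] [ 0.4871 -0.017   0.0342] [0.5577 0.0896 0.046 ]
((522.2164306640625, 35.50511169433594), (65.33002471923828, 108.15445709228516), 5.541635990142822)
comb scene 137 [0.4259 0.3339 0.0647] [0.4116 0.3012 0.0601] [0.4379 0.3652 0.0688]
((424.6410217285156, 333.3825378417969), (18.127838134765625, 63.91085433959961), 10.888984680175781)
bL scene 40 [0.5186 0.0836 0.084 ] [0.5021 0.0776 0.0804] [0.5318 0.0905 0.0874]
((516.9794921875, 83.36366271972656), (29.054656982421875, 11.614055633544922), 6.385379791259766)
bR scene 42 [ 0.5303 -0.0115  0.0843] [ 0.5136 -0.0196  0.0805] [ 0.5448 -0.0048  0.0872]
((528.9124755859375, -11.940156936645508), (31.725486755371094, 12.477121353149414), 5.976568698883057)
handle scene 67 [ 0.528  -0.3147  0.0557] [ 0.5152 -0.3384  0.0522] [ 0.5391 -0.2911  0.0595]
((526.1115112304688, -314.3834533691406), (22.93712615966797, 47.31464767456055), 4.418782711029053)
block top 599 [0.518  
[... 218 characters left out ...]
0.0613] [0.4324 0.3616 0.0713]
((422.3201904296875, 328.8695068359375), (14.218130111694336, 65.38753509521484), 12.008079528808594)
bL top 54 [0.5129 0.0808 0.0854] [0.5001 0.0743 0.0806] [0.5255 0.0879 0.0897]
((512.7075805664062, 80.98181915283203), (26.618366241455078, 12.212533950805664), 6.572839736938477)
bR top 53 [ 0.5237 -0.0147  0.0858] [ 0.5113 -0.0208  0.0816] [ 0.5369 -0.0074  0.0902]
((524.0851440429688, -14.712752342224121), (27.002378463745117, 12.107845306396484), 8.371105194091797)
handle top 115 [ 0.5215 -0.3191  0.0577] [ 0.5124 -0.3426  0.0523] [ 0.5313 -0.2926  0.0638]
((521.51611328125, -317.6069030761719), (15.762706756591797, 50.709415435791016), 6.5915446281433105)
```

```bash
python3 - <<'E'
from h import *
t=cv2.imread("pics/top0.png")
x,y,w,h=236,184,64,50;k=12
c=cv2.resize(t[y:y+h,x:x+w],None,fx=k,fy=k,interpolation=cv2.INTER_CUBIC)
a=np.radians(6.6);ex=np.array([np.cos(a),np.sin(a)]);ey=np.array([-np.sin(a),np.cos(a)])
def draw(cx,cy,hx,hy,z,col):
    q=[]
    for sx,sy in((1,1),(1,-1),(-1,-1),(-1,1)):
        p=np.array([cx,cy])+ex*hx*sx+ey*hy*sy
        uv=proj("top",[p[0],p[1],z])[0]; q.append(((uv+0.5-[x,y])*k))
    cv2.polylines(c,[np.array(q).astype(np.int32)],True,col,1)
C=np.array([.5185,.0320])
draw(*C,.055,.065,.008,(0,0,255));draw(*C,.030,.036,.04,(0,0,255));draw(*C,.00325,.027,.04,(0,0,255))
draw(*(C+ey*.048),.014,.006,.086,(255,0,255));draw(*(C-ey*.048),.014,.006,.086,(255,0,255))
cv2.imwrite("pics/ov.png",c)
E
```

```text
(no output)
```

View pics/ov.png

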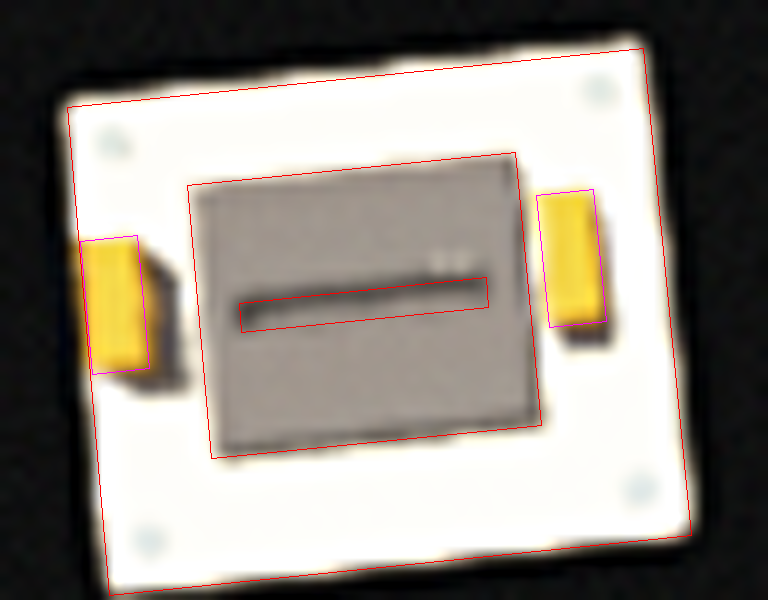

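```bash
python3 - <<'E'
from h import *
t=cv2.imread("pics/scene0.png")
x,y,w,h=330,195,66,58;k=10
c=cv2.resize(t[y:y+h,x:x+w],None,fx=k,fy=k,interpolation=cv2.INTER_CUBIC)
c=np.clip(c.astype(float)*1.3,0,255).astype(np.uint8)
a=np.radians(6.6);ex=np.array([np.cos(a),np.sin(a)]);ey=np.array([-np.sin(a),np.cos(a)])
def draw(cx,cy,hx,hy,z,col):
    q=[]
    for sx,sy in((1,1),(1,-1),(-1,-1),(-1,1)):
        p=np.array([cx,cy])+ex*hx*sx+ey*hy*sy
        uv=proj("scene",[p[0],p[1],z])[0]; q.append(((uv+0.5-[x,y])*k))
    cv2.polylines(c,[np.array(q).astype(np.int32)],True,col,1)
C=np.array([.5235,.0357])
draw(*C,.055,.065,.008,(0,0,255));draw(*C,.030,.036,.04,(0,0,255));draw(*C,.00325,.027,.04,(0,0,255))
draw(*(C+ey*.048),.014,.006,.086,(255,0,255));draw(*(C-ey*.048),.014,.006,.086,(255,0,255))
cv2.imwrite("pics/ovs.png",c)
E
```

```text
(no output)
```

View pics/ovs.png

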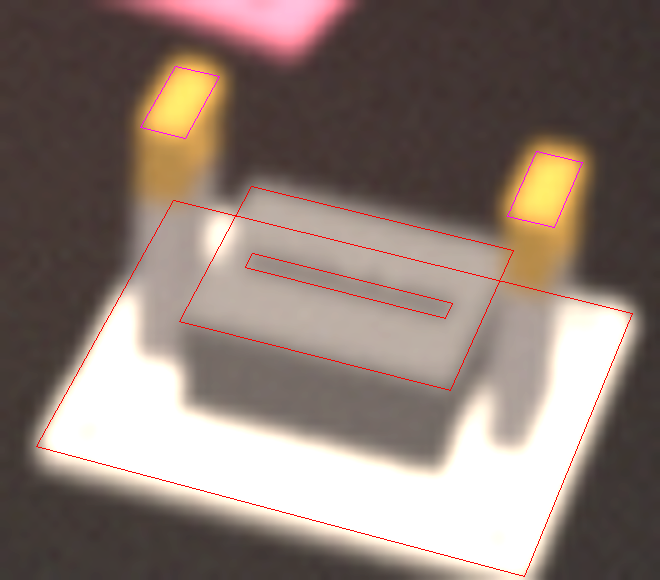

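```bash
cat >> h.py <<'E'
def go(x,y,z,yaw):
    """shift in tool units (40mm, 5deg) from measured pose to goal; yaw = tool-y world angle deg"""
    o=ctrl.get_obs(); M=R.from_rotvec(o["tool_rot"]).as_matrix()
    d=M.T@(np.array([x,y,z])-o["tool_pos"])/0.04
    cur=np.degrees(np.arctan2(M[1,1],M[0,1])); dy=(yaw-cur+180)%360-180
    print("t %.2f pos %s yaw %.2f F %s open %.4f"%(o["t"],o["tool_pos"].round(4),cur,o["contact_force"].round(1),o["opening"]))
    print("units xyz",d.round(3),"turn",round(-dy/5,2), "| tilt",(M[:,0]).round(4))
E
python3 -c "
from h import *
go(.48,-.12,.2,-30);go(.4242,.331,.14,10.7)"
```

```text
t 0.10 pos [ 0.2414 -0.5758  0.194 ] yaw -67.26 F [-1.4  0.3  0.1] open 0.0857
units xyz [-0.133 -8.205 -9.906] turn -7.45 | tilt [-5.0e-04  1.8e-03 -1.0e+00]
t 0.10 pos [ 0.2414 -0.5758  0.194 ] yaw -67.26 F [-1.4  0.3  0.1] open 0.0857
units xyz [  1.388 -19.14  -12.977] turn -15.59 | tilt [-5.0e-04  1.8e-03 -1.0e+00]
```

drive_tool --commands "-1 0 -8.2 -9.9 -7.5;-1 0 -8.2 -9.9 -7.5;-1 0 -8.2 -9.9 -7.5;-1 0 -8.2 -9.9 -7.5;-1 0 -8.2 -9.9 -7.5;-1 0 -8.2 -9.9 -7.5;-1 0 -8.2 -9.9 -7.5;-1 0 -8.2 -9.9 -7.5" --newtons 40

```text
t: 0.77
tool_pos: [0.3964, -0.279, 0.1946]
tool_rot: [1.581, 0.917, -1.581]
contact_force: [0.4, -0.5, -0.1]
opening: 0.0855
```

```bash
python3 -c "
from h import *
go(.48,-.12,.2,-30);go(.4242,.331,.14,10.7)"
```

```text
t 0.77 pos [ 0.3964 -0.279   0.1946] yaw -29.79 F [ 0.4 -0.5 -0.1] open 0.0855
units xyz [-0.133 -0.161 -4.489] turn 0.04 | tilt [-2.e-04  3.e-04 -1.e+00]
t 0.77 pos [ 0.3964 -0.279   0.1946] yaw -29.79 F [ 0.4 -0.5 -0.1] open 0.0855
units xyz [  1.371  -6.972 -13.581] turn -8.1 | tilt [-2.e-04  3.e-04 -1.e+00]
```

drive_tool --commands "-1 0 -7.0 -13.6 -8.1;-1 0 -7.0 -13.6 -8.1;-1 0 -7.0 -13.6 -8.1;-1 0 -7.0 -13.6 -8.1;-1 0 -7.0 -13.6 -8.1;-1 0 -7.0 -13.6 -8.1;-1 0 -7.0 -13.6 -8.1;-1 0 -7.0 -13.6 -8.1"

```text
t: 1.43
tool_pos: [0.4102, 0.0539, 0.1949]
tool_rot: [1.07, 1.292, -1.07]
contact_force: [1.4, -0.3, -0.5]
opening: 0.0853
```

```bash
python3 -c "
from h import *
go(.4242,.331,.14,10.7)"
```

```text
t 1.43 pos [0.4102 0.0539 0.1949] yaw 10.73 F [ 1.4 -0.3 -0.5] open 0.0853
units xyz [ 1.372  1.633 -6.742] turn 0.01 | tilt [ 5.e-04 -1.e-04 -1.e+00]
```

drive_tool --commands "-1 0 1.6 -6.7 0;-1 0 1.6 -6.7 0;-1 0 1.6 -6.7 0;-1 0 1.6 -6.7 0;-1 0.7 1.6 -6.7 0;-1 1.4 1.6 -6.7 0;-1 1.4 1.6 -6.7 0;-1 1.4 1.6 -6.7 0"

```text
t: 2.1
tool_pos: [0.4199, 0.3299, 0.1325]
tool_rot: [1.06, 1.299, -1.074]
contact_force: [-2.2, -1.6, -2.3]
opening: 0.0849
```

```bash
python3 -c "
from h import *
go(.4242,.331,.09,10.7)
snap('scene','s1');snap('top','t1');
s=cv2.imread('pics/s1.png')[150:270,400:560];cv2.imwrite('pics/s1c.png',cv2.resize(s,None,fx=5,fy=5,interpolation=cv2.INTER_CUBIC))
s=cv2.imread('pics/t1.png')[200:290,90:210];cv2.imwrite('pics/t1c.png',cv2.resize(s,None,fx=6,fy=6,interpolation=cv2.INTER_CUBIC))
o=ctrl.get_obs();print(o['tool_pos'])"
```

```text
t 2.10 pos [0.4199 0.3299 0.1325] yaw 11.01 F [-2.2 -1.6 -2.3] open 0.0849
units xyz [ 1.061  0.12  -0.008] turn 0.06 | tilt [-0.0094 -0.0033 -1.    ]
[0.4222674  0.32733321 0.13675514]
```

View pics/s1c.png

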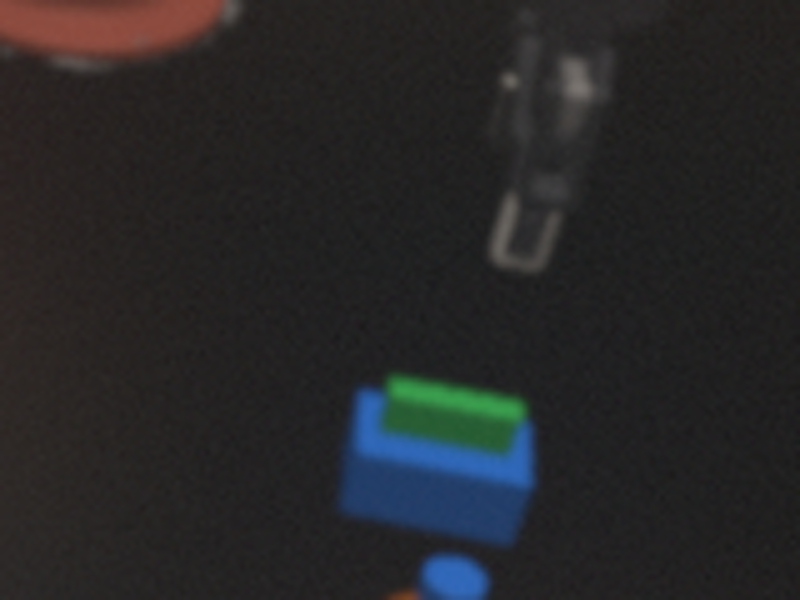

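View pics/t1c.png

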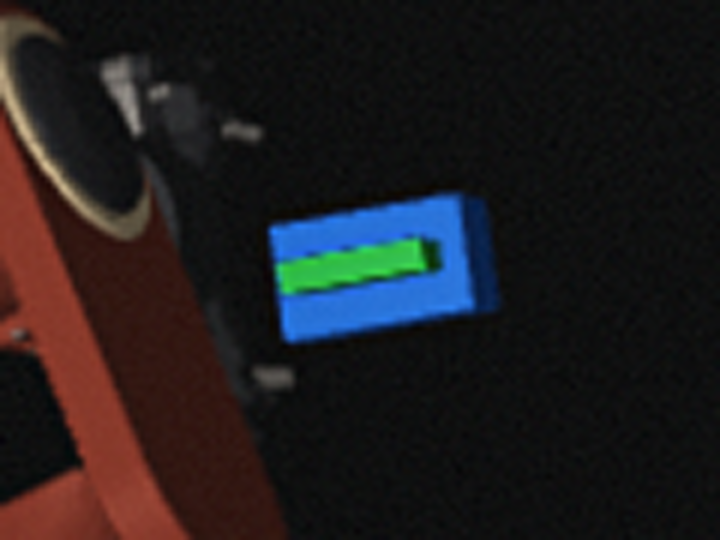

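```bash
python3 -c "
from h import *
go(.4242,.331,.09,10.7)
a=onplane('top',[[130.3,221.8],[135.3,262.8]],.15);print(a.round(4),a.mean(0).round(4))
"
```

```text
t 2.20 pos [0.4223 0.3273 0.1368] yaw 10.87 F [-0.4 -0.6  0.3] open 0.0856
units xyz [ 1.168  0.07  -0.083] turn 0.03 | tilt [-0.004  -0.0026 -1.    ]
[[0.4716 0.3455 0.15  ]
 [0.3746 0.3281 0.15  ]] [0.4231 0.3368 0.15  ]
```

drive_tool --commands "-1 0.6 0.03 -0.08 0;-1 1.2 0.03 -0.08 0;-0.3 1.8 0.03 -0.08 0;0 2.0 0.03 -0.08 0;0 2.15 0.03 -0.08 0;0 2.15 0.03 -0.08 0"

```text
t: 2.7
tool_pos: [0.4245, 0.3297, 0.0531]
tool_rot: [1.071, 1.292, -1.071]
contact_force: [-0.0, 0.8, 0.5]
opening: 0.0426
```

```bash
python3 -c "
from h import *
snap('scene','s2');go(.4235,.331,.044,10.7)
s=cv2.imread('pics/s2.png')[170:270,430:550];cv2.imwrite('pics/s2c.png',cv2.resize(s,None,fx=6,fy=6,interpolation=cv2.INTER_CUBIC))"
```

```text
t 2.75 pos [0.4252 0.3303 0.0542] yaw 10.68 F [-0.1 -0.2  0.5] open 0.0427
units xyz [ 0.255 -0.038 -0.026] turn -0.0 | tilt [ 1.3e-03  6.0e-04 -1.0e+00]
```

View pics/s2c.png

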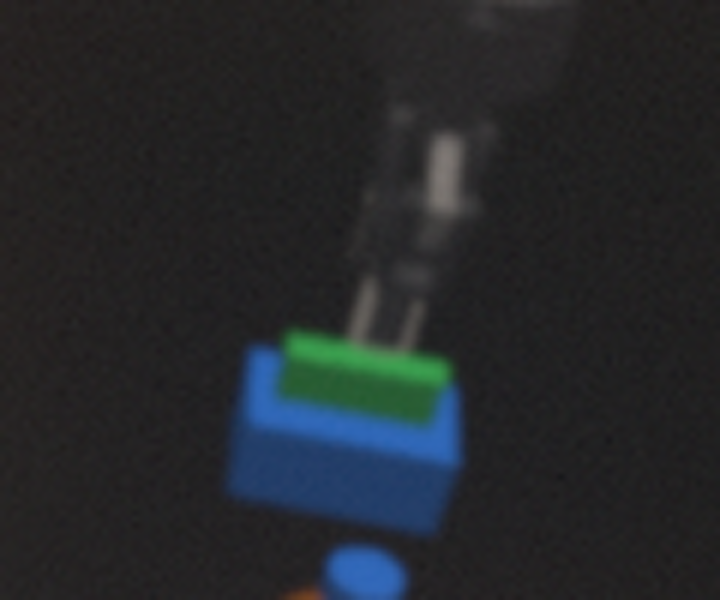

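```bash
python3 -c "
from h import *
o=ctrl.get_obs();M=R.from_rotvec(o['tool_rot']).as_matrix();p=o['tool_pos']
for y in(-.0215,-.0285,.0215,.0285):
  for z in(-.011,.011):
    for x in (-.007,-.03):
      print(y,z,x,((proj('scene',p+M@[x,y,z])[0]-[430,170])*6).round(0))
"; python3 - <<'E'
import cv2,numpy as np
s=cv2.imread('pics/s2.png')[170:270,430:550].astype(float)
s=np.clip((s-15)*4,0,255).astype(np.uint8);cv2.imwrite('pics/s2d.png',cv2.resize(s,None,fx=6,fy=6,interpolation=cv2.INTER_CUBIC))
E
```

```text
-0.0215 -0.011 -0.007 [384. 336.]
-0.0215 -0.011 -0.03 [397. 293.]
-0.0215 0.011 -0.007 [330. 325.]
-0.0215 0.011 -0.03 [343. 283.]
-0.0285 -0.011 -0.007 [384. 326.]
-0.0285 -0.011 -0.03 [397. 283.]
-0.0285 0.011 -0.007 [330. 315.]
-0.0285 0.011 -0.03 [343. 273.]
0.0215 -0.011 -0.007 [384. 400.]
0.0215 -0.011 -0.03 [398. 357.]
0.0215 0.011 -0.007 [329. 390.]
0.0215 0.011 -0.03 [342. 347.]
0.0285 -0.011 -0.007 [384. 411.]
0.0285 -0.011 -0.03 [398. 368.]
0.0285 0.011 -0.007 [329. 400.]
0.0285 0.011 -0.03 [342. 357.]
```

View pics/s2d.png

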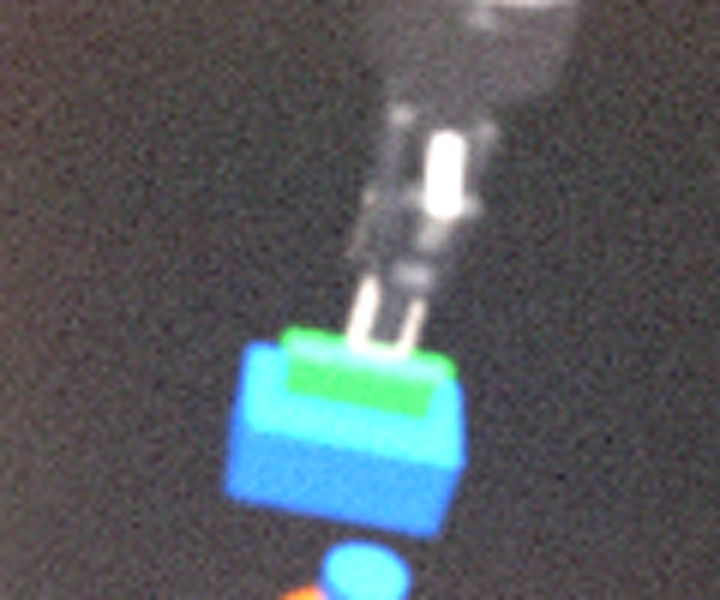

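```bash
python3 -c "
from h import *
M=R.from_rotvec([1.071, 1.292, -1.071]).as_matrix();p=np.array([.4222,.3273,.1367])
for y in(-.0425,.0425):
  for z in(-.011,.011):
    for x in (-.013,-.03):
      print(y,z,x,((proj('scene',p+M@[x,y,z])[0]-[400,150])*5).round(0))
"; python3 - <<'E'
import cv2,numpy as np
s=cv2.imread('pics/s1.png')[130:230,450:570].astype(float)
s=np.clip((s-15)*4,0,255).astype(np.uint8);cv2.imwrite('pics/s1d.png',cv2.resize(s,None,fx=6,fy=6,interpolation=cv2.INTER_CUBIC))
E
```

```text
-0.0425 -0.011 -0.013 [508. 209.]
-0.0425 -0.011 -0.03 [517. 180.]
-0.0425 0.011 -0.013 [462. 201.]
-0.0425 0.011 -0.03 [470. 172.]
0.0425 -0.011 -0.013 [512. 312.]
0.0425 -0.011 -0.03 [521. 282.]
0.0425 0.011 -0.013 [463. 303.]
0.0425 0.011 -0.03 [472. 273.]
```

View pics/s1d.png

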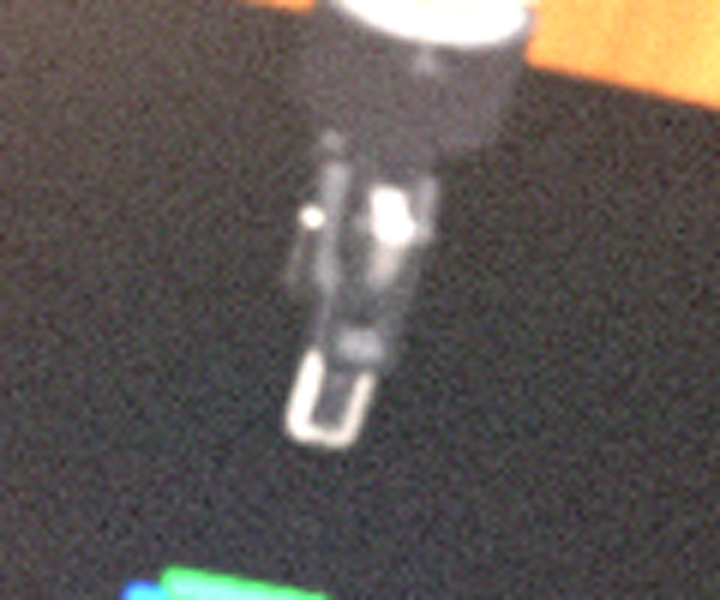

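drive_tool --commands "0 0.15 0 0 0;0 0.25 0 0 0;0 0.25 0 0 0"

```text
t: 3.0
tool_pos: [0.4244, 0.3304, 0.0431]
tool_rot: [1.07, 1.292, -1.07]
contact_force: [-0.9, 0.6, -0.3]
opening: 0.0424
```

```bash
python3 -c "
from h import *
snap('scene','s3');go(.4235,.331,.044,10.7)
s=cv2.imread('pics/s3.png')[170:270,430:550].astype(float);s=np.clip((s-15)*3,0,255).astype(np.uint8);cv2.imwrite('pics/s3c.png',cv2.resize(s,None,fx=6,fy=6,interpolation=cv2.INTER_CUBIC))"
```

```text
t 3.05 pos [0.4244 0.3305 0.0432] yaw 10.74 F [-0.2  0.5 -1.5] open 0.0427
units xyz [-0.02  -0.02  -0.017] turn 0.01 | tilt [ 0. -0. -1.]
```

View pics/s3c.png

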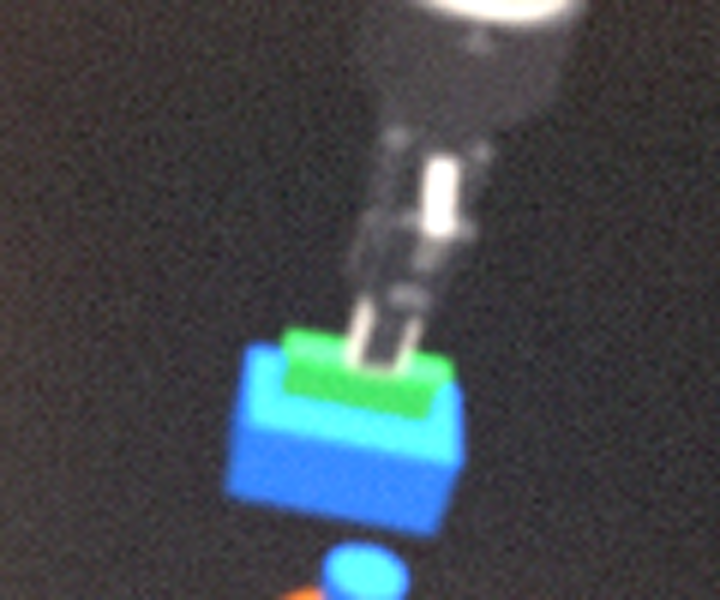

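drive_tool --commands "0 0.15 0 0 0;0 0.25 0 0 0;0 0.25 0 0 0"

```text
t: 3.3
tool_pos: [0.4236, 0.3301, 0.0319]
tool_rot: [1.069, 1.293, -1.072]
contact_force: [-0.3, -0.2, -0.0]
opening: 0.0425
```

```bash
python3 -c "
from h import *
snap('scene','s4');snap('top','t4');go(.4235,.331,.034,10.7)
f=lambda a:np.clip((a.astype(float)-15)*3,0,255).astype(np.uint8)
s=f(cv2.imread('pics/s4.png')[170:270,430:550]);t=f(cv2.imread('pics/t4.png')[215:275,110:190])
C=np.zeros((600,800,3),np.uint8);C[:400,:480]=cv2.resize(s,(480,400),interpolation=cv2.INTER_CUBIC);C[:240,480:]=cv2.resize(t,(320,240),interpolation=cv2.INTER_CUBIC);cv2.imwrite('pics/c4.png',C)"
```

```text
t 3.40 pos [0.4241 0.3304 0.0327] yaw 10.74 F [-0.2  1.  -0.8] open 0.0428
units xyz [-0.034 -0.011 -0.018] turn 0.01 | tilt [-7.e-04 -5.e-04 -1.e+00]
```

View pics/c4.png

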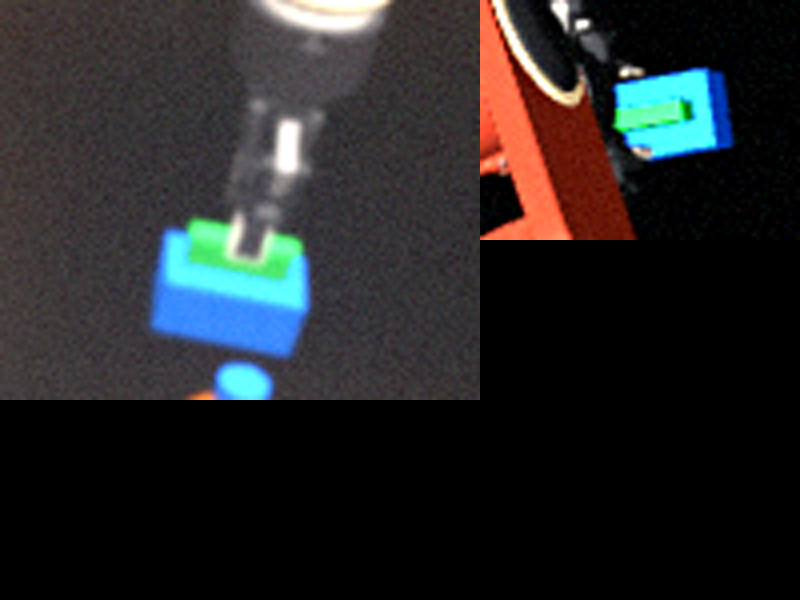

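```bash
python3 -c "
from h import *
P=pts('scene',np.load('pics/s4.npy'))
for v in range(216,248,2): print(v,P[v,491].round(3),P[v,493].round(3), P[v,478].round(3))
P=pts('top',np.load('pics/t4.npy'))
for u,v in ((147,232),(149,232),(150,252),(151,253),(149,253)): print(u,v,P[v,u].round(3))
"
```

```text
216 [0.457 0.324 0.128] [0.484 0.329 0.148] [ 0.294  0.288 -0.002]
218 [0.459 0.326 0.123] [0.484 0.33  0.143] [ 0.304  0.29  -0.001]
220 [0.472 0.327 0.127] [0.483 0.332 0.136] [ 0.311  0.292 -0.003]
222 [0.481 0.329 0.128] [0.479 0.333 0.129] [0.323 0.294 0.   ]
224 [0.48  0.33  0.122] [0.478 0.334 0.122] [0.335 0.296 0.002]
226 [0.46  0.331 0.101] [0.456 0.335 0.1  ] [0.425 0.301 0.064]
228 [0.459 0.332 0.095] [0.461 0.337 0.098] [0.434 0.303 0.065]
230 [0.458 0.334 0.089] [0.459 0.338 0.091] [0.435 0.304 0.059]
232 [0.456 0.335 0.081] [0.456 0.339 0.083] [0.437 0.306 0.055]
234 [0.451 0.336 0.072] [0.457 0.341 0.078] [0.434 0.307 0.046]
236 [0.43  0.338 0.05 ] [0.428 0.342 0.05 ] [0.434 0.308 0.04 ]
238 [0.428 0.339 0.042] [0.428 0.344 0.044] [0.439 0.31  0.038]
240 [0.431 0.341 0.038] [0.429 0.345 0.039] [0.449 0.312 0.04 ]
242 [0.44  0.342 0.04 ] [0.439 0.346 0.041] [0.456 0.313 0.04 ]
244 [0.451 0.343 0.042] [0.443 0.348 0.038] [0.452 0.314 0.03 ]
246 [0.445 0.345 0.031] [0.445 0.349 0.033] [0.455 0.316 0.027]
147 232 [0.451 0.324 0.091]
149 232 [0.452 0.322 0.083]
150 252 [0.401 0.315 0.09 ]
151 253 [0.399 0.313 0.087]
149 253 [0.399 0.314 0.1  ]
```

drive_tool --commands "0 0.06 0 0 0;0 0.12 0 0 0;0 0.12 0 0 0"

```text
t: 3.65
tool_pos: [0.4241, 0.3303, 0.0278]
tool_rot: [1.069, 1.292, -1.071]
contact_force: [-1.2, 0.4, -0.6]
opening: 0.0426
```

drive_tool --commands "0 0.12 0 0 0;0 0.25 0 0 0;0 0.25 0 0 0"

```text
t: 3.9
tool_pos: [0.4235, 0.3299, 0.0168]
tool_rot: [1.068, 1.293, -1.072]
contact_force: [-0.4, 0.3, -0.3]
opening: 0.0425
```

```bash
python3 -c "
from h import *
snap('scene','s5');go(.4235,.331,.018,10.7)
P=pts('scene',np.load('pics/s5.npy'))
for v in range(222,248,2): print(v,P[v,489].round(3),P[v,491].round(3),P[v,493].round(3))
f=lambda a:np.clip((a.astype(float)-15)*3,0,255).astype(np.uint8)
s=f(cv2.imread('pics/s5.png')[170:270,430:550]);cv2.imwrite('pics/c5.png',cv2.resize(s,None,fx=5,fy=5,interpolation=cv2.INTER_CUBIC))"
```

```text
t 3.95 pos [0.4236 0.3301 0.0172] yaw 10.74 F [-0.5 -0.3 -0.2] open 0.0424
units xyz [-0.019  0.001 -0.023] turn 0.01 | tilt [-0.0017 -0.001  -1.    ]
222 [0.459 0.324 0.111] [0.484 0.329 0.13 ] [0.485 0.333 0.133]
224 [0.462 0.326 0.107] [0.48  0.33  0.122] [0.483 0.334 0.126]
226 [0.475 0.327 0.111] [0.48  0.331 0.116] [0.471 0.335 0.112]
228 [0.48  0.328 0.109] [0.478 0.333 0.109] [0.478 0.337 0.111]
230 [0.463 0.33  0.091] [0.471 0.334 0.099] [0.474 0.338 0.103]
232 [0.46  0.331 0.083] [0.457 0.335 0.082] [0.455 0.339 0.083]
234 [0.461 0.332 0.078] [0.46  0.337 0.079] [0.455 0.341 0.077]
236 [0.456 0.334 0.068] [0.456 0.338 0.07 ] [0.458 0.342 0.073]
238 [0.458 0.335 0.063] [0.459 0.339 0.066] [0.449 0.344 0.06 ]
240 [0.438 0.336 0.042] [0.433 0.341 0.04 ] [0.432 0.345 0.041]
242 [0.445 0.338 0.041] [0.439 0.342 0.039] [0.437 0.346 0.039]
244 [0.45  0.339 0.039] [0.445 0.343 0.037] [0.444 0.348 0.038]
246 [0.449 0.34  0.033] [0.448 0.345 0.034] [0.447 0.349 0.035]
```

View pics/c5.png

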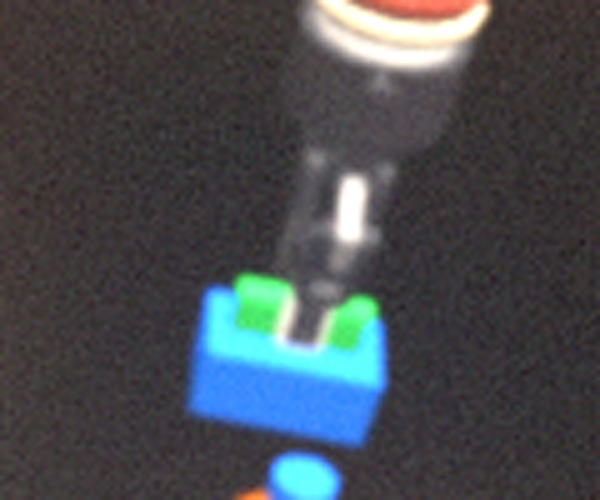

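drive_tool --commands "0.3 0.08 0 0 0;0.5 0.08 0 0 0;0.5 0.08 0 0 0;0.5 0.08 0 0 0"

```text
t: 4.28
tool_pos: [0.4245, 0.3305, 0.0152]
tool_rot: [1.07, 1.292, -1.07]
contact_force: [-0.0, 0.4, -0.0]
opening: 0.0216
```

```bash
python3 -c "
from h import *
snap('scene','s6');go(.4235,.331,.018,10.7)
P=pts('scene',np.load('pics/s6.npy'))
for v in range(224,246,2): print(v,P[v,489].round(3),P[v,491].round(3),P[v,493].round(3))
"
```

```text
t 4.33 pos [0.4245 0.3306 0.0153] yaw 10.73 F [ 0.4 -1.  -0.4] open 0.0214
units xyz [-0.068 -0.023 -0.015] turn 0.01 | tilt [ 3.e-04  1.e-04 -1.e+00]
224 [0.464 0.326 0.109] [0.479 0.33  0.121] [0.477 0.334 0.122]
226 [0.474 0.327 0.11 ] [0.473 0.331 0.111] [0.463 0.335 0.105]
228 [0.469 0.328 0.101] [0.468 0.333 0.102] [0.467 0.337 0.103]
230 [0.447 0.329 0.079] [0.445 0.334 0.079] [0.447 0.338 0.082]
232 [0.447 0.331 0.073] [0.448 0.335 0.075] [0.449 0.339 0.078]
234 [0.45  0.332 0.069] [0.45  0.336 0.071] [0.449 0.341 0.072]
236 [0.45  0.333 0.063] [0.448 0.338 0.063] [0.441 0.342 0.06 ]
238 [0.433 0.335 0.044] [0.441 0.339 0.052] [0.441 0.344 0.054]
240 [0.434 0.336 0.039] [0.433 0.341 0.04 ] [0.43  0.345 0.039]
242 [0.443 0.338 0.04 ] [0.442 0.342 0.041] [0.438 0.346 0.039]
244 [0.45  0.339 0.039] [0.449 0.343 0.04 ] [0.446 0.348 0.04 ]
```

drive_tool --commands "0.5 0.1 0 0 0;0.5 0.15 0 0 0;0.5 0.15 0 0 0"

```text
t: 4.58
tool_pos: [0.4239, 0.3302, 0.0084]
tool_rot: [1.069, 1.292, -1.071]
contact_force: [-0.2, 0.3, 0.0]
opening: 0.0211
```

drive_tool --commands "0.8 0 0 0 0;0.8 0 0 0 0;0.8 0 0 0 0;0.8 0 0 0 0" --newtons 40

```text
t: 4.92
tool_pos: [0.4243, 0.3305, 0.009]
tool_rot: [1.07, 1.292, -1.07]
contact_force: [-0.6, 0.1, -1.5]
opening: 0.0131
```

```bash
python3 -c "
from h import *
go(.4235,.331,.018,10.7)
"
```

```text
t 4.92 pos [0.4243 0.3305 0.009 ] yaw 10.73 F [-0.6  0.1 -1.5] open 0.0131
units xyz [-0.224 -0.018 -0.017] turn 0.01 | tilt [-1.e-04 -1.e-04 -1.e+00]
```

drive_tool --commands "1 0 0 0 0;1 0 0 0 0;1 -0.5 0 0 0;1 -1.2 0 0 0;1 -2.0 0 0 0;1 -2.6 0 0 0;1 -2.6 0 0 0;1 -2.6 0 0 0" --newtons 60

```text
t: 5.58
tool_pos: [0.4256, 0.3312, 0.1152]
tool_rot: [1.073, 1.29, -1.066]
contact_force: [0.3, -0.0, -0.8]
opening: 0.0127
```

```bash
python3 -c "
from h import *
go(.5208,.0336,.112,6.65)
snap('scene','s7')
f=lambda a:np.clip((a.astype(float)-15)*3,0,255).astype(np.uint8)
s=f(cv2.imread('pics/s7.png')[150:270,420:560]);cv2.imwrite('pics/c7.png',cv2.resize(s,None,fx=5,fy=5,interpolation=cv2.INTER_CUBIC))"
```

```text
t 5.58 pos [0.4256 0.3312 0.1152] yaw 10.74 F [ 0.3 -0.  -0.8] open 0.0127
units xyz [0.073 0.951 7.754] turn 0.82 | tilt [ 0.0037  0.0021 -1.    ]
```

View pics/c7.png

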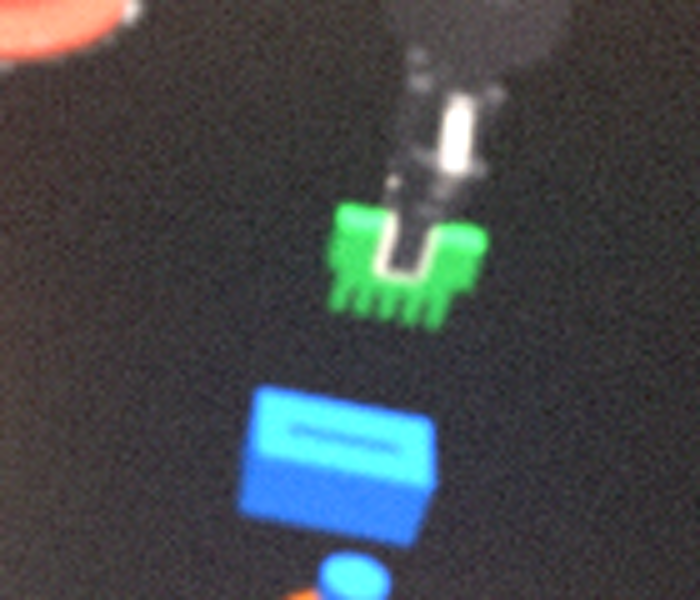

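drive_tool --commands "1 0 0.95 7.75 0.82;1 0 0.95 7.75 0.82;1 0 0.95 7.75 0.82;1 0 0.95 7.75 0.82;1 0 0.95 7.75 0.82;1 0 0.95 7.75 0.82;1 0 0.95 7.75 0.82;1 0 0.95 7.75 0.82"

```text
t: 6.3
tool_pos: [0.5187, 0.0292, 0.1107]
tool_rot: [1.124, 1.262, -1.129]
contact_force: [0.2, 0.4, -0.5]
opening: 0.0127
```

```bash
python3 -c "
from h import *
go(.5208,.0336,.112,6.65)"
```

```text
t 6.30 pos [0.5187 0.0292 0.1107] yaw 6.45 F [ 0.2  0.4 -0.5] open 0.0127
units xyz [-0.032  0.064 -0.105] turn -0.04 | tilt [-0.0034 -0.0011 -1.    ]
```

drive_tool --commands "1 0 0 0 0;1 0 0 0 0;1 0 0 0 0;1 0 0 0 0"

```text
t: 6.63
tool_pos: [0.5185, 0.0342, 0.1119]
tool_rot: [1.122, 1.264, -1.124]
contact_force: [0.7, 0.2, -1.6]
opening: 0.0128
```

```bash
python3 -c "
from h import *
go(.5208,.0336,.075,6.65)
snap('scene','s8');snap('top','t8')
f=lambda a:np.clip((a.astype(float)-10)*1.6,0,255).astype(np.uint8)
s=f(cv2.imread('pics/s8.png')[150:260,310:420]);t=f(cv2.imread('pics/t8.png')[150:250,210:310])
C=np.zeros((550,800,3),np.uint8);C[:550,:550]=cv2.resize(s,(550,550),interpolation=cv2.INTER_CUBIC);C[:250,550:]=cv2.resize(t,(250,250),interpolation=cv2.INTER_CUBIC);cv2.imwrite('pics/c8.png',C)"
```

```text
t 6.63 pos [0.5185 0.0342 0.1119] yaw 6.72 F [ 0.7  0.2 -1.6] open 0.0128
units xyz [0.923 0.058 0.022] turn 0.01 | tilt [-2.1e-03  5.0e-04 -1.0e+00]
```

View pics/c8.png

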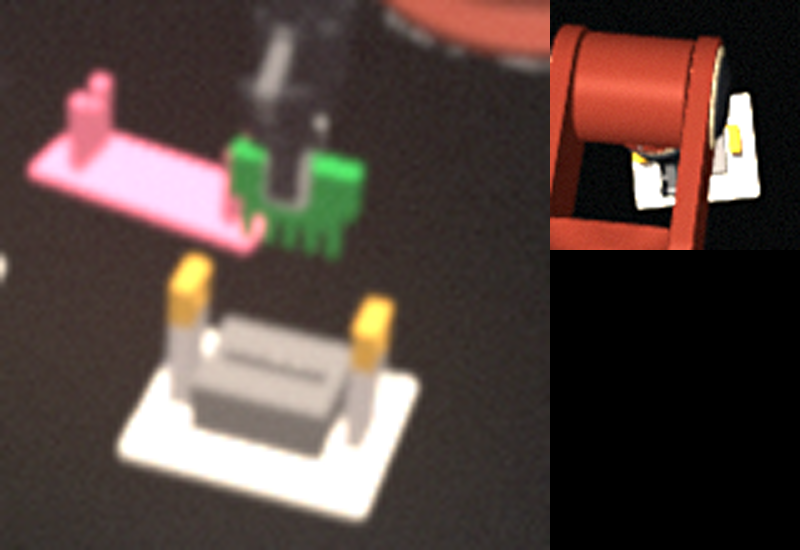

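drive_tool --commands "1 0.5 0.06 0.02 0;1 1.0 0.06 0.02 0;1 1.5 0.06 0.02 0;1 1.65 0.06 0.02 0;1 1.65 0.06 0.02 0;1 1.65 0.06 0.02 0"

```text
t: 7.23
tool_pos: [0.522, 0.033, 0.0475]
tool_rot: [1.123, 1.262, -1.123]
contact_force: [0.7, 0.4, -0.4]
opening: 0.0128
```

```bash
python3 -c "
from h import *
go(.5208,.0336,.04,6.65)
snap('scene','s9')
f=lambda a:np.clip((a.astype(float)-10)*1.8,0,255).astype(np.uint8)
s=f(cv2.imread('pics/s9.png')[180:240,335:405]);cv2.imwrite('pics/c9.png',cv2.resize(s,None,fx=10,fy=10,interpolation=cv2.INTER_CUBIC))"
```

```text
t 7.23 pos [0.522  0.033  0.0475] yaw 6.69 F [ 0.7  0.4 -0.4] open 0.0128
units xyz [ 0.186 -0.028 -0.018] turn 0.01 | tilt [ 0.  0. -1.]
```

View pics/c9.png

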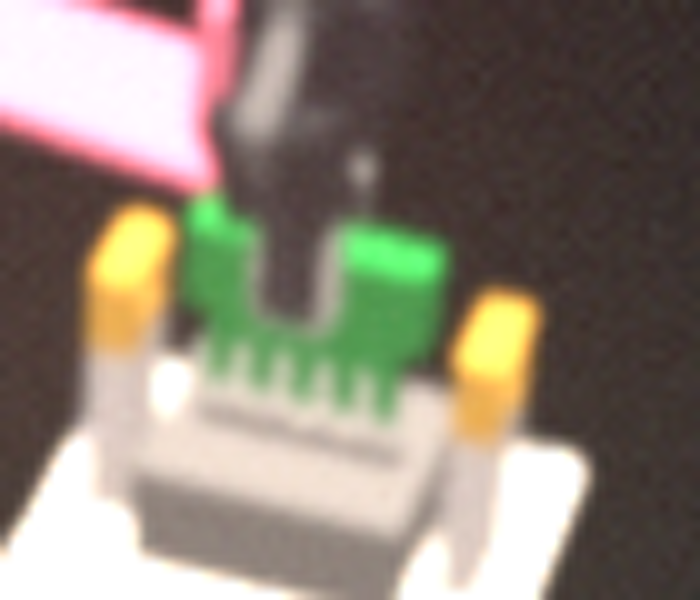

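```bash
python3 -c "
from h import *
import numpy as np
c=lambda a:np.array(a)/10-0.45+[335,180]
T=onplane('scene',c([[206,376],[393,419]]),.0525)
S=onplane('scene',c([[203,410],[402,456]]),.040)
a=np.radians(6.65);ex=np.array([np.cos(a),np.sin(a)]);ey=np.array([-np.sin(a),np.cos(a)])
for P in(T,S): m=P[:,:2].mean(0);print(P.round(4),m.round(4),np.linalg.norm(P[0]-P[1]).round(4), m@ex,m@ey)
"
```

```text
[[0.5272 0.0105 0.0525]
 [0.5203 0.0598 0.0525]] [0.5238 0.0352] 0.0498 0.5243122760526129 -0.025713255536217124
[[0.526  0.0099 0.04  ]
 [0.5185 0.0627 0.04  ]] [0.5223 0.0363] 0.0533 0.5229378958824151 -0.02445834289653674
```

drive_tool --commands "1 0.1 0 -0.025 0;1 0.2 0 -0.025 0;1 0.3 0 -0.025 0;1 0.4 0 -0.025 0;1 0.4 0 -0.025 0"

```text
t: 7.7
tool_pos: [0.5211, 0.0335, 0.0301]
tool_rot: [1.123, 1.263, -1.125]
contact_force: [0.5, -0.4, -0.9]
opening: 0.0126
```

```bash
python3 -c "
from h import *
go(.522,.0342,.032,6.65)"
```

```text
t 7.70 pos [0.5211 0.0335 0.0301] yaw 6.63 F [ 0.5 -0.4 -0.9] open 0.0126
units xyz [-0.048  0.025 -0.014] turn -0.0 | tilt [-1.6e-03  1.0e-04 -1.0e+00]
```

drive_tool --commands "1 0.12 0 0 0;1 0.24 0 0 0;1 0.36 0 0 0;1 0.46 0 0 0;1 0.52 0 0 0;1 0.52 0 0 0"

```text
t: 8.2
tool_pos: [0.5212, 0.0335, 0.0093]
tool_rot: [1.123, 1.263, -1.124]
contact_force: [-0.4, -0.6, -0.2]
opening: 0.0125
```

```bash
python3 -c "
from h import *
go(.522,.0342,.009,6.65)
snap('scene','s10')
f=lambda a:np.clip((a.astype(float)-10)*1.8,0,255).astype(np.uint8)
s=f(cv2.imread('pics/s10.png')[180:240,335:405]);cv2.imwrite('pics/c10.png',cv2.resize(s,None,fx=10,fy=10,interpolation=cv2.INTER_CUBIC))"
```

```text
t 8.20 pos [0.5212 0.0335 0.0093] yaw 6.63 F [-0.4 -0.6 -0.2] open 0.0125
units xyz [ 0.009  0.023 -0.014] turn -0.0 | tilt [-1.5e-03  1.0e-04 -1.0e+00]
```

View pics/c10.png

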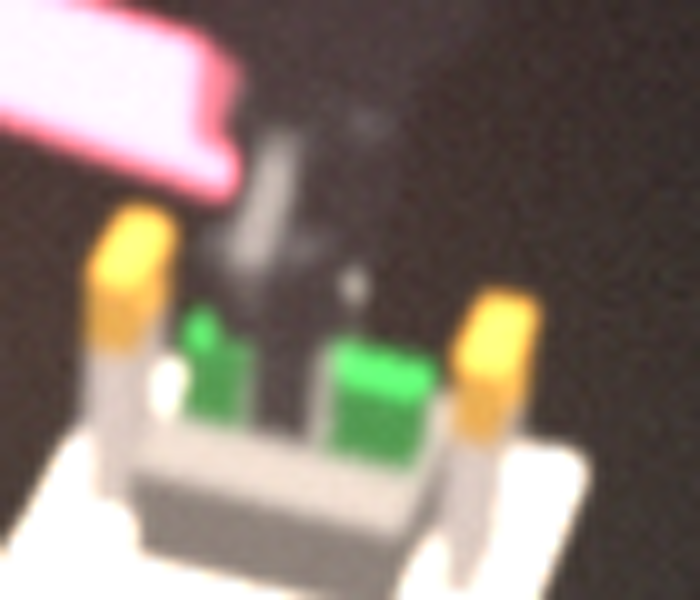

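drive_tool --commands "1 0.03 0 0 0;1 0.06 0 0 0;1 0.06 0 0 0;1 0.06 0 0 0"

```text
t: 8.58
tool_pos: [0.5222, 0.0335, 0.0088]
tool_rot: [1.123, 1.261, -1.123]
contact_force: [-3.6, -0.1, 6.1]
opening: 0.0125
```

drive_tool --commands "1 0.04 0 0 0;1 0.08 0 0 0;1 0.08 0 0 0;1 0.08 0 0 0"

```text
t: 8.92
tool_pos: [0.5222, 0.0335, 0.0088]
tool_rot: [1.122, 1.263, -1.125]
contact_force: [-13.9, 0.7, 25.8]
opening: 0.0124
```

drive_tool --commands "1 -0.1 0 0 0;1 -0.1 0 0 0;0.2 -0.1 0 0 0;0.2 -0.1 0 0 0;0.2 -0.1 0 0 0;0.2 -0.1 0 0 0"

```text
t: 9.42
tool_pos: [0.5218, 0.0335, 0.0083]
tool_rot: [1.123, 1.262, -1.124]
contact_force: [0.5, -0.0, 0.1]
opening: 0.0344
```

```bash
python3 -c "
from h import *
go(.522,.0335,.15,6.65)"
```

```text
t 9.42 pos [0.5218 0.0335 0.0083] yaw 6.63 F [ 0.5 -0.   0.1] open 0.0344
units xyz [-3.541  0.005 -0.   ] turn -0.0 | tilt [-2.e-04  0.e+00 -1.e+00]
```

drive_tool --commands "0.2 -0.3 0 0 0;0.2 -1 0 0 0;0.2 -2.0 0 0 0;0.2 -2.6 0 0 0;-0.3 -2.6 0.1 4 0;-0.3 -2.6 0.1 8.8 -0.2;-0.3 -2.6 0.1 8.8 -0.2;-0.3 -2.6 0.1 8.8 -0.2"

```text
t: 10.08
tool_pos: [0.5438, -0.1335, 0.1143]
tool_rot: [1.11, 1.268, -1.109]
contact_force: [0.6, 0.5, -0.5]
opening: 0.0556
```

```bash
python3 -c "
from h import *
go(.526,-.319,.10,7.75)"
```

```text
t 10.08 pos [ 0.5438 -0.1335  0.1143] yaw 7.69 F [ 0.6  0.5 -0.5] open 0.0556
units xyz [ 0.359 -1.063  4.537] turn -0.01 | tilt [ 2.1e-03 -7.0e-04 -1.0e+00]
```

drive_tool --commands "-0.3 0 -1.05 4.53 0;-0.3 0 -1.05 4.53 0;-0.3 0 -1.05 4.53 0;-0.3 0 -1.05 4.53 0;-0.3 0.35 -1.05 4.53 0;-0.3 0.35 -1.05 4.53 0;-0.3 0.35 -1.05 4.53 0;-0.3 0.35 -1.05 4.53 0"

```text
t: 10.75
tool_pos: [0.5259, -0.3165, 0.0992]
tool_rot: [1.111, 1.269, -1.11]
contact_force: [0.1, 0.6, 0.2]
opening: 0.0558
```

```bash
python3 -c "
from h import *
go(.526,-.319,.04,7.75)
snap('scene','s11');snap('top','t11')
f=lambda a:np.clip((a.astype(float)-8)*1.6,0,255).astype(np.uint8)
s=f(cv2.imread('pics/s11.png')[150:230,225:325]);t=f(cv2.imread('pics/t11.png')[180:240,320:420]);u=cv2.imread('pics/t11.png')[180:240,235:300]
C=np.zeros((600,800,3),np.uint8);C[:320,:400]=cv2.resize(s,(400,320),interpolation=cv2.INTER_CUBIC);C[:240,400:]=cv2.resize(t,(400,240),interpolation=cv2.INTER_CUBIC)
C[330:570,:260]=cv2.resize(u,(260,240),interpolation=cv2.INTER_CUBIC)
s=f(cv2.imread('pics/s11.png')[190:260,325:405]);C[260:540,400:720]=cv2.resize(s,(320,280),interpolation=cv2.INTER_CUBIC)
cv2.imwrite('pics/c11.png',C)"
```

```text
t 10.75 pos [ 0.5259 -0.3165  0.0992] yaw 7.64 F [0.1 0.6 0.2] open 0.0558
units xyz [ 1.479 -0.006  0.063] turn -0.02 | tilt [ 3.e-04  4.e-04 -1.e+00]
```

View pics/c11.png

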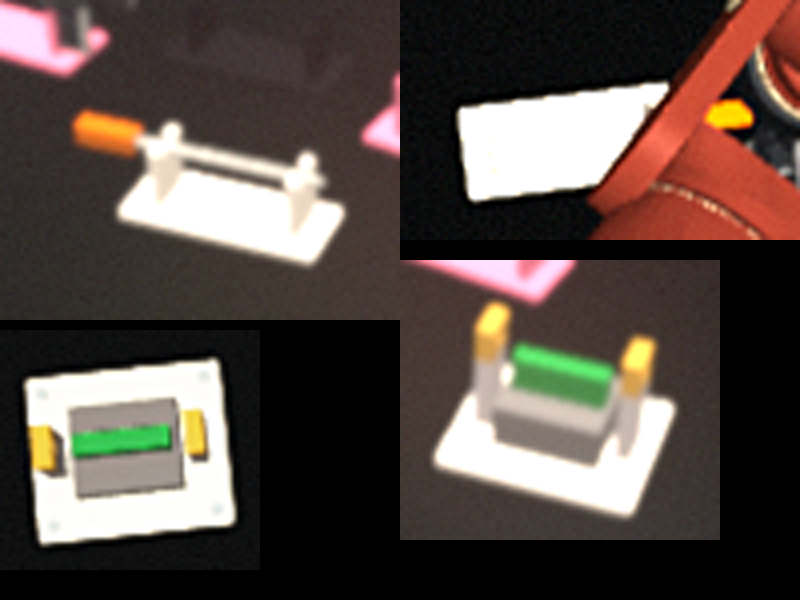

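drive_tool --commands "-0.3 0.8 0 0.06 0;-0.3 1.5 0 0.06 0;-0.3 2.0 0 0.06 0;-0.3 2.0 0 0.06 0"

```text
t: 11.18
tool_pos: [0.5233, -0.3156, 0.0139]
tool_rot: [1.11, 1.279, -1.111]
contact_force: [-0.6, 0.8, -1.1]
opening: 0.0555
```

```bash
python3 -c "
from h import *
go(.526,-.319,-0.004,7.75)
t=cv2.imread('pics/t11.png')
r=rect('top',t,(246,198,36,26),green,.066);print(r)
snap('scene','s12')
P=pts('scene',np.load('pics/s12.npy'))
f=lambda a:np.clip((a.astype(float)-8)*2.5,0,255).astype(np.uint8)
s=f(cv2.imread('pics/s12.png')[140:220,220:320]);cv2.imwrite('pics/c12.png',cv2.resize(s,None,fx=7,fy=7,interpolation=cv2.INTER_CUBIC))"
```

```text
t 11.18 pos [ 0.5233 -0.3156  0.0139] yaw 7.74 F [-0.6  0.8 -1.1] open 0.0555
units xyz [0.446 0.058 0.096] turn -0.0 | tilt [-0.0069  0.0055 -1.    ]
(array([520.0625    ,  31.38874435]), 64.00503540039062, 16.724027633666992, 97.34743785858154)
```

View pics/c12.png

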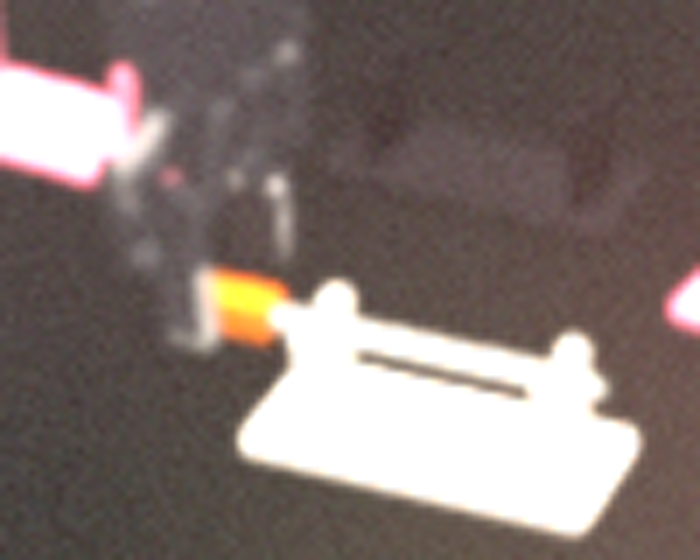

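```bash
python3 -c "
from h import *
P=pts('scene',np.load('pics/s12.npy'))
for v in range(180,194): print(v,P[v,246].round(3),P[v,248].round(3),P[v,250].round(3))
go(.526,-.319,-0.004,7.75)
"
```

```text
180 [ 0.565 -0.303  0.089] [ 0.557 -0.303  0.084] [ 0.554 -0.298  0.084]
181 [ 0.567 -0.303  0.087] [ 0.556 -0.305  0.08 ] [ 0.553 -0.3    0.079]
182 [ 0.565 -0.305  0.082] [ 0.557 -0.304  0.077] [ 0.553 -0.3    0.076]
183 [ 0.566 -0.304  0.079] [ 0.562 -0.301  0.078] [ 0.554 -0.3    0.073]
184 [ 0.565 -0.305  0.075] [ 0.557 -0.305  0.07 ] [ 0.553 -0.301  0.069]
185 [ 0.567 -0.304  0.073] [ 0.555 -0.307  0.065] [ 0.555 -0.3    0.067]
186 [ 0.565 -0.306  0.068] [ 0.559 -0.304  0.065] [ 0.554 -0.3    0.063]
187 [ 0.566 -0.306  0.065] [ 0.56  -0.304  0.062] [ 0.557 -0.298  0.062]
188 [ 0.562 -0.309  0.059] [ 0.561 -0.303  0.06 ] [ 0.557 -0.299  0.058]
189 [ 0.501 -0.36  -0.001] [ 0.556 -0.308  0.052] [ 0.495 -0.35  -0.001]
190 [ 0.503 -0.359 -0.002] [ 0.499 -0.354 -0.003] [ 0.497 -0.349 -0.003]
191 [ 0.506 -0.357 -0.003] [ 0.505 -0.35  -0.002] [ 0.502 -0.345 -0.002]
192 [ 0.512 -0.353 -0.002] [ 0.507 -0.349 -0.004] [ 0.507 -0.341 -0.002]
193 [ 0.514 -0.351 -0.004] [ 0.512 -0.345 -0.003] [ 0.512 -0.338 -0.001]
t 11.23 pos [ 0.5247 -0.3168  0.0165] yaw 7.73 F [ 0.3 -0.1 -0.5] open 0.0553
units xyz [0.512 0.027 0.06 ] turn -0.0 | tilt [-0.004   0.0033 -1.    ]
```

drive_tool --commands "-0.3 0.3 0.02 0.05 0;-0.3 0.55 0.02 0.05 0;0 0.55 0.02 0.05 0;0.3 0.55 0.02 0.05 0;0.4 0.55 0.02 0.05 0;0.4 0.55 0.02 0.05 0"

```text
t: 11.73
tool_pos: [0.5277, -0.3217, -0.0024]
tool_rot: [1.11, 1.268, -1.11]
contact_force: [0.5, 0.1, -0.7]
opening: 0.0264
```

drive_tool --commands "0.7 0 0 0 0;1 0 0 0 0;1 0 0 0 0;1 0 0 0 0;1 0 0 0 0" --newtons 40

```text
t: 12.15
tool_pos: [0.5271, -0.3216, -0.0028]
tool_rot: [1.11, 1.269, -1.111]
contact_force: [-3.5, -0.2, 3.1]
opening: 0.0149
```

```bash
python3 -c "
from h import *
go(.526,-.319,-0.005,7.75)
snap('scene','s13')
f=lambda a:np.clip((a.astype(float)-8)*2.,0,255).astype(np.uint8)
s=f(cv2.imread('pics/s13.png')[140:220,220:320]);cv2.imwrite('pics/c13.png',cv2.resize(s,None,fx=7,fy=7,interpolation=cv2.INTER_CUBIC))"
```

```text
t 12.15 pos [ 0.5271 -0.3216 -0.0028] yaw 7.64 F [-3.5 -0.2  3.1] open 0.0149
units xyz [ 0.056 -0.018 -0.069] turn -0.02 | tilt [-0.e+00 -7.e-04 -1.e+00]
```

View pics/c13.png

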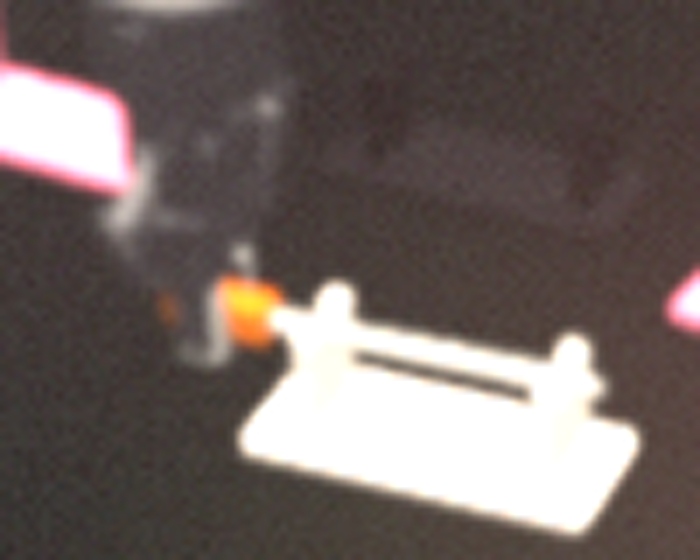

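drive_tool --commands "1 0 0 0 0;1 -0.2 0 0 0;1 -0.6 0 0 0;1 -1.1 0 0 0;1 -1.5 0 0 0;1 -1.5 0 0 0;1 -1.5 0 0 0" --newtons 70

```text
t: 12.78
tool_pos: [0.5281, -0.3214, 0.0576]
tool_rot: [1.111, 1.267, -1.109]
contact_force: [-0.1, -0.2, -0.7]
opening: 0.0144
```

```bash
python3 -c "
from h import *
go(.5495,-.2044,.057,6.7)
snap('scene','s14');snap('top','t14')
f=lambda a:np.clip((a.astype(float)-8)*1.5,0,255).astype(np.uint8)
s=f(cv2.imread('pics/s14.png')[130:220,220:320]);t=f(cv2.imread('pics/t14.png')[180:240,320:420])
C=np.zeros((600,800,3),np.uint8);C[:360,:400]=cv2.resize(s,(400,360),interpolation=cv2.INTER_CUBIC);C[:240,400:]=cv2.resize(t,(400,240),interpolation=cv2.INTER_CUBIC)
cv2.imwrite('pics/c14.png',C)"
```

```text
t 12.78 pos [ 0.5281 -0.3214  0.0576] yaw 7.63 F [-0.1 -0.2 -0.7] open 0.0144
units xyz [ 0.014  0.919 -2.829] turn 0.19 | tilt [ 0.0025 -0.0011 -1.    ]
```

View pics/c14.png

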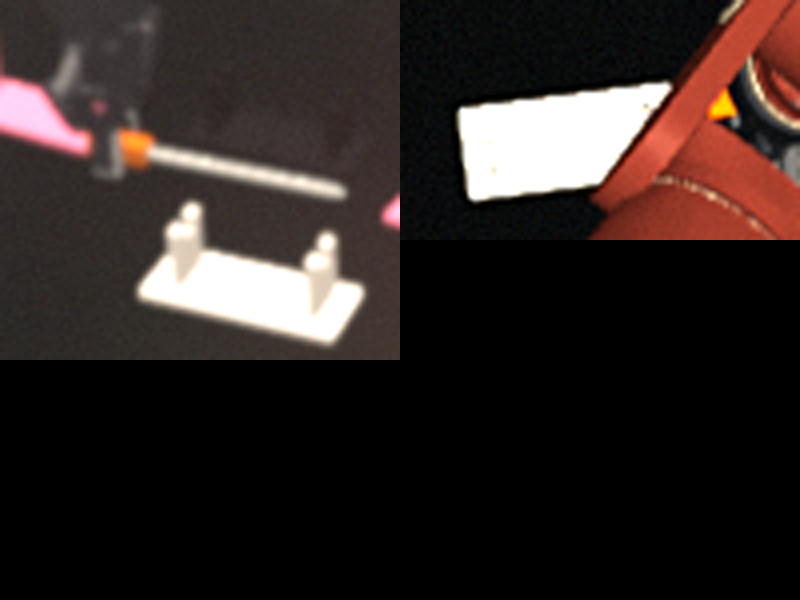

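drive_tool --commands "1 0 0.92 -2.6 0.19;1 0 0.92 -2.6 0.19;1 0 0.92 -2.6 0.19;1 0 0.92 -2.6 0.19;1 0 0.92 -2.6 0.19;1 0 0.92 -2.6 0.19;1 0 0.92 -2.6 0.19"

```text
t: 13.47
tool_pos: [0.5493, -0.214, 0.056]
tool_rot: [1.123, 1.263, -1.124]
contact_force: [-0.2, 0.8, -1.3]
opening: 0.0146
```

```bash
python3 -c "
from h import *
go(.5495,-.2044,.0212,6.7)
snap('scene','s15');snap('top','t15')
f=lambda a:np.clip((a.astype(float)-8)*1.5,0,255).astype(np.uint8)
s=f(cv2.imread('pics/s15.png')[150:250,260:400]);t=f(cv2.imread('pics/t15.png')[170:240,230:360])
C=np.zeros((600,800,3),np.uint8);C[:300,:420]=cv2.resize(s,(420,300),interpolation=cv2.INTER_CUBIC);C[305:585,:520]=cv2.resize(t,(520,280),interpolation=cv2.INTER_CUBIC)
cv2.imwrite('pics/c15.png',C)"
```

```text
t 13.47 pos [ 0.5493 -0.214   0.056 ] yaw 6.63 F [-0.2  0.8 -1.3] open 0.0146
units xyz [ 0.869  0.034 -0.236] turn -0.01 | tilt [-1.e-03  3.e-04 -1.e+00]
```

View pics/c15.png

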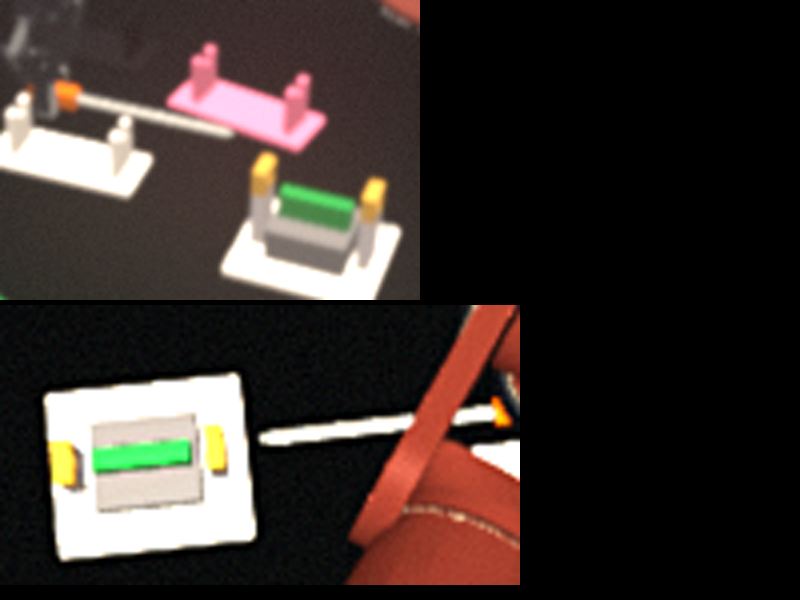

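drive_tool --commands "1 0.4 0.03 0 0;1 0.7 0.03 0 0;1 0.87 0.03 0 0;1 0.87 0.03 0 0;1 0.87 0.03 0 0"

```text
t: 13.98
tool_pos: [0.5502, -0.213, 0.021]
tool_rot: [1.123, 1.264, -1.124]
contact_force: [1.4, 0.7, -0.5]
opening: 0.0151
```

```bash
cat > rod.py <<'E'
from h import *
import sys
tag=sys.argv[1]; zr=float(sys.argv[2]); 
t,_=snap('top','t'+tag); s,_=snap('scene','s'+tag)
go(.5495,-.2044,.0212,6.7)
# rod top silhouette: bright on black, columns between base and arm
k=8
def line(im,n,x0,x1,y0,y1):
    g=im.min(2).astype(float); out=[]
    for u in range(x0,x1):
        c=g[y0:y1,u].copy(); c-=np.median(c); c[c<25]=0
        if c.sum()>100: out.append((u,y0+(c*np.arange(len(c))).sum()/c.sum()))
    return np.array(out)
L=line(t,'top',int(sys.argv[3]),int(sys.argv[4]),198,222)
print(L[::6].round(2).tolist())
P=onplane('top',L,zr)
pf=np.polyfit(P[:,1],P[:,0],1); print("rod line x at y=-.02: %.4f"%np.polyval(pf,-.02),"yaw",np.degrees(np.arctan(-pf[0])), "resid",np.std(P[:,0]-np.polyval(pf,P[:,1])).round(5))
f=lambda a:np.clip((a.astype(float)-8)*1.5,0,255).astype(np.uint8)
C=np.zeros((600,800,3),np.uint8)
C[:320,:480]=cv2.resize(f(s[180:260,290:410]),(480,320),interpolation=cv2.INTER_CUBIC)
C[325:595,:650]=cv2.resize(t[185:239,230:360],(650,270),interpolation=cv2.INTER_CUBIC)
cv2.imwrite('pics/c%s.png'%tag,C)
E
python3 rod.py 16 .074 297 330
```

```text
t 14.08 pos [ 0.5513 -0.2134  0.0224] yaw 6.67 F [-0.7 -0.2  0.4] open 0.0148
units xyz [ 0.03  -0.019 -0.23 ] turn -0.01 | tilt [ 7.e-04 -3.e-04 -1.e+00]
[[297.0, 204.06], [303.0, 203.55], [309.0, 202.58], [315.0, 202.1], [321.0, 201.55], [327.0, 200.6]]
rod line x at y=-.02: 0.5243 yaw 7.264149858228832 resid 0.00027
```

View pics/c16.png

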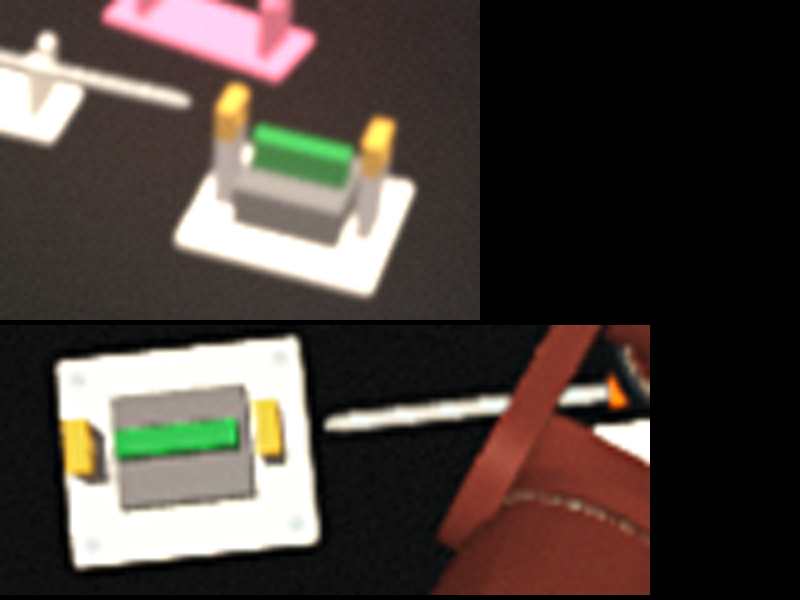

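```bash
cat > chk.py <<'E'
from h import *
import sys
s=cv2.imread('pics/s%s.png'%sys.argv[1]); u0,u1=int(sys.argv[2]),int(sys.argv[3])
a=np.radians(6.7);ey=np.array([-np.sin(a),np.cos(a)]);
C=np.array([.5235,.0357])
for d,z in((-.054,.074),(-.044,.074),(.042,.074),(.054,.074),(-.048,.086),(.048,.086)):
    p=C+d*ey; print(d,z,proj('scene',[p[0],p[1],z])[0].round(2))
# rod centre line in scene
g=s.min(2).astype(float);L=[]
for u in range(u0,u1):
    yc=int(205+ (u-337)*.27); lo=yc-6; c=g[lo:yc+7,u].copy(); c-=np.percentile(c,25); c[c<20]=0
    if c.sum()>50: L.append((u,lo+(c*np.arange(len(c))).sum()/c.sum()))
L=np.array(L);pf=np.polyfit(L[:,0],L[:,1],1);print(L[::5].round(1).tolist(),pf, [ (u,np.polyval(pf,u).round(2)) for u in(345,349,380,385)])
E
python3 chk.py 16 312 334
python3 - <<'E'
import cv2,numpy as np
s=cv2.imread('pics/s16.png')[190:225,310:400];cv2.imwrite('pics/c16b.png',cv2.resize(np.clip(s*1.5,0,255).astype(np.uint8),None,fx=8,fy=8,interpolation=cv2.INTER_CUBIC))
E
```

```text
-0.054 0.074 [345.12 207.87]
-0.044 0.074 [348.81 208.76]
0.042 0.074 [381.28 216.6 ]
0.054 0.074 [385.92 217.72]
-0.048 0.086 [347.54 204.69]
0.048 0.086 [384.04 213.41]
[[312.0, 199.2], [317.0, 200.4], [322.0, 201.5], [327.0, 202.5], [332.0, 203.7]] [  0.22910038 127.72580071] [(345, np.float64(206.77)), (349, np.float64(207.68)), (380, np.float64(214.78)), (385, np.float64(215.93))]
```

View pics/c16b.png

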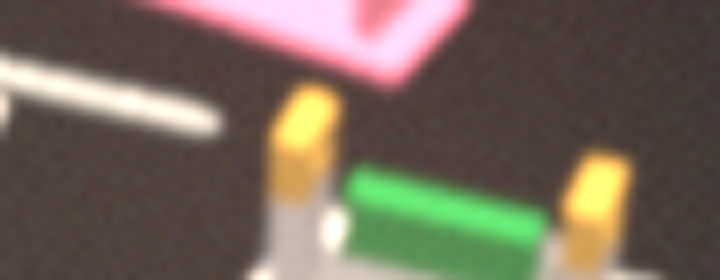

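```bash
python3 -c "
from h import *
print(onplane('top',[[295.4,204.3],[284.5,206.5]],.074))"
```

```text
[[ 0.52762916 -0.04610527  0.074     ]
 [ 0.5216663  -0.0185498   0.074     ]]
```

drive_tool --commands "1 0.02 -0.04 0 0.1;1 0.02 -0.04 -0.2 0.1;1 0.02 -0.04 -0.3 0.1;1 0.02 -0.04 -0.3 0.1;1 0.02 -0.04 -0.3 0.1"

```text
t: 14.5
tool_pos: [0.548, -0.2009, 0.0213]
tool_rot: [1.129, 1.258, -1.129]
contact_force: [0.3, 0.2, -0.4]
opening: 0.0147
```

```bash
python3 rod.py 17 .074 293 325; python3 chk.py 17 316 338
```

```text
t 14.60 pos [ 0.5481 -0.2013  0.0213] yaw 6.20 F [-0.3 -0.8 -0.4] open 0.0145
units xyz [0.002 0.027 0.081] turn -0.1 | tilt [ 2.e-04 -2.e-04 -1.e+00]
[[293.0, 206.24], [299.0, 203.58], [305.0, 203.14], [311.0, 202.54], [317.0, 203.9], [323.0, 201.42]]
rod line x at y=-.02: 0.5245 yaw 6.92071072399078 resid 0.00123
-0.054 0.074 [345.12 207.87]
-0.044 0.074 [348.81 208.76]
0.042 0.074 [381.28 216.6 ]
0.054 0.074 [385.92 217.72]
-0.048 0.086 [347.54 204.69]
0.048 0.086 [384.04 213.41]
[[316.0, 200.2], [321.0, 201.4], [326.0, 202.5], [331.0, 203.7], [336.0, 205.0]] [  0.24018831 124.25403434] [(345, np.float64(207.12)), (349, np.float64(208.08)), (380, np.float64(215.53)), (385, np.float64(216.73))]
```

View pics/c17.png

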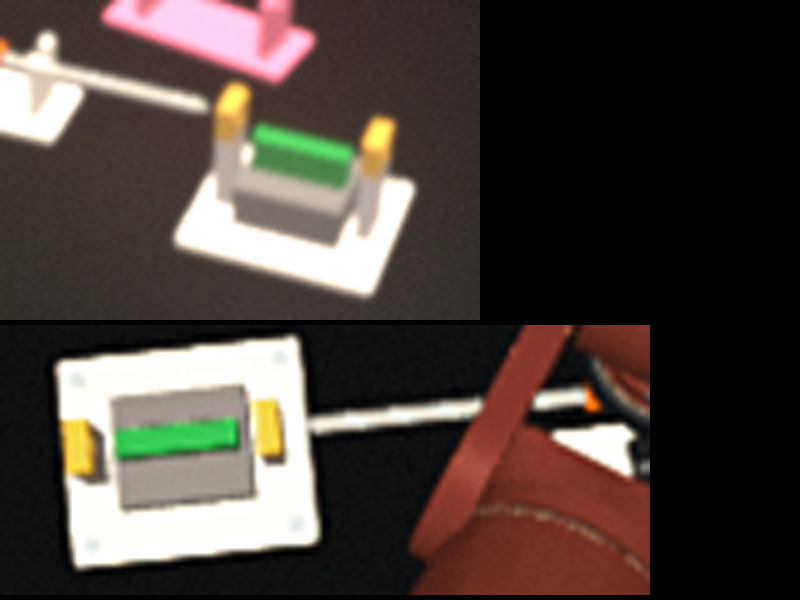

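drive_tool --commands "1 0 0 -0.15 0;1 0 0 -0.3 0;1 0 0 -0.4 0;1 0 0 -0.5 0;1 0 0 -0.5 0;1 0 0 -0.5 0"

```text
t: 15.1
tool_pos: [0.5458, -0.1812, 0.0211]
tool_rot: [1.129, 1.258, -1.129]
contact_force: [0.1, -0.7, -0.9]
opening: 0.0148
```

```bash
python3 rod.py 18 .074 295 320
```

```text
t 15.20 pos [ 0.5459 -0.1816  0.0212] yaw 6.19 F [-0.7  0.4 -1.5] open 0.0143
units xyz [-0.     0.028  0.577] turn -0.1 | tilt [ 2.e-04 -2.e-04 -1.e+00]
[[295.0, 204.15], [301.0, 203.54], [307.0, 202.81], [313.0, 202.31]]
rod line x at y=-.02: 0.5253 yaw 6.279690998400873 resid 0.00108
```

View pics/c18.png

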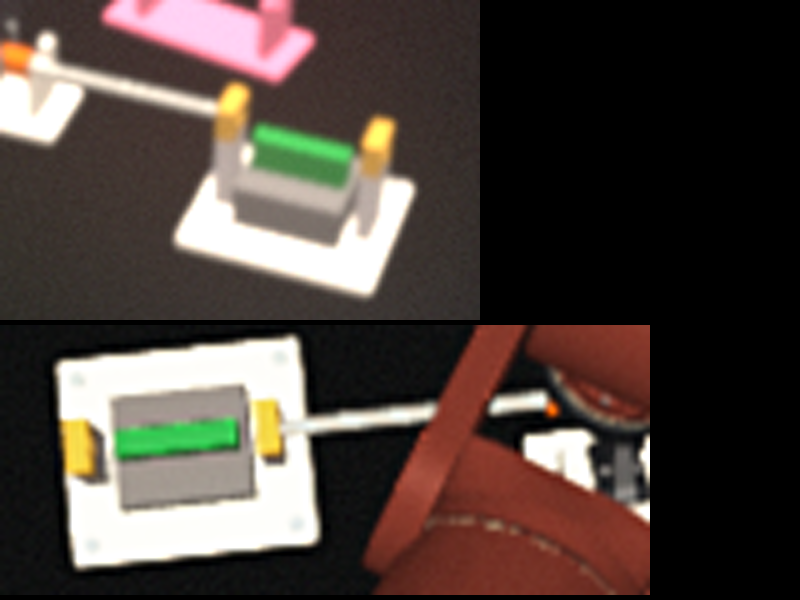

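drive_tool --commands "1 0 0 -0.1 0;1 0 0 -0.2 0;1 0 0 -0.3 0;1 0 -0.005 -0.4 0;1 0 -0.005 -0.5 0;1 0 -0.005 -0.5 0;1 0 -0.005 -0.5 0"

```text
t: 15.78
tool_pos: [0.5434, -0.1613, 0.0211]
tool_rot: [1.129, 1.259, -1.129]
contact_force: [0.4, -0.5, -0.3]
opening: 0.0146
```

```bash
python3 rod.py 19 .074 295 316
```

```text
t 15.88 pos [ 0.5436 -0.1617  0.0212] yaw 6.19 F [ 0.3 -0.2 -1. ] open 0.0148
units xyz [-0.     0.032  1.078] turn -0.1 | tilt [ 2.e-04 -1.e-04 -1.e+00]
[[295.0, 204.12], [301.0, 205.93], [307.0, 202.5]]
rod line x at y=-.02: 0.5232 yaw 8.23042118077978 resid 0.00215
```

View pics/c19.png

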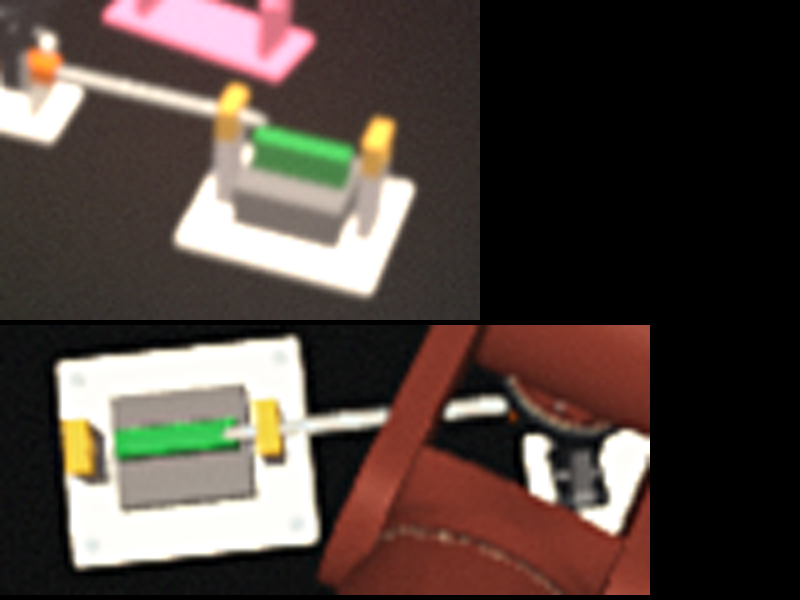

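drive_tool --commands "1 0 0 -0.2 0;1 0 0 -0.4 0;1 0 -0.005 -0.6 0;1 0 -0.005 -0.8 0;1 0 -0.01 -1 0;1 0 -0.01 -1.2 0;1 0 -0.012 -1.4 0;1 0 -0.012 -1.4 0"

```text
t: 16.55
tool_pos: [0.5366, -0.1044, 0.0209]
tool_rot: [1.128, 1.26, -1.128]
contact_force: [-0.2, -0.4, -1.2]
opening: 0.0142
```

```bash
python3 rod.py 20 .074 290 300; python3 - <<'E'
import cv2,numpy as np
s=cv2.imread('pics/s20.png')[190:235,320:400];t=cv2.imread('pics/t20.png')[190:225,230:310]
C=np.zeros((590,640,3),np.uint8)
C[:315,:560]=cv2.resize(s,(560,315),interpolation=cv2.INTER_CUBIC);C[320:565,:560]=cv2.resize(t,(560,245),interpolation=cv2.INTER_CUBIC);cv2.imwrite('pics/c20.png',C)
E
```

```text
t 16.65 pos [ 0.537  -0.1056  0.0211] yaw 6.23 F [-0.1  0.4 -0.7] open 0.0144
units xyz [-1.000e-03  4.300e-02  2.488e+00] turn -0.09 | tilt [ 1.e-04 -2.e-04 -1.e+00]
[[290.0, 214.89], [297.0, 204.51]]
rod line x at y=-.02: 0.4803 yaw 57.04563787173557 resid 0.00443
```

View pics/c20.png

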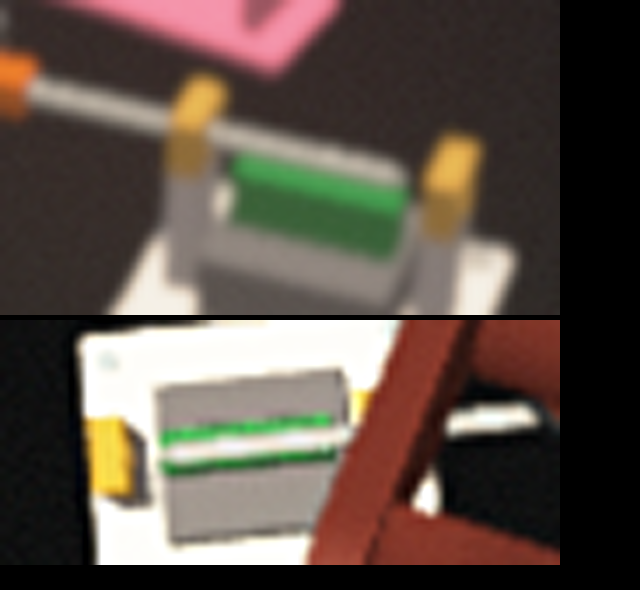

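drive_tool --commands "1 0 -0.01 -0.1 0;1 0 -0.015 -0.2 0;1 0 -0.015 -0.3 0;1 0 -0.015 -0.4 0;1 0 -0.015 -0.45 0;1 0 -0.015 -0.45 0"

```text
t: 17.15
tool_pos: [0.5343, -0.0877, 0.021]
tool_rot: [1.129, 1.259, -1.129]
contact_force: [0.4, 0.4, -0.3]
opening: 0.0148
```

```bash
python3 -c "
from h import *
go(.53,-.06,.0212,6.2)
t,_=snap('top','t21');s,_=snap('scene','s21')
s=s[190:235,320:400];t=t[190:225,230:310]
C=np.zeros((590,640,3),np.uint8)
C[:315,:560]=cv2.resize(s,(560,315),interpolation=cv2.INTER_CUBIC);C[320:565,:560]=cv2.resize(t,(560,245),interpolation=cv2.INTER_CUBIC);cv2.imwrite('pics/c21.png',C)"
```

```text
t 17.15 pos [ 0.5343 -0.0877  0.021 ] yaw 6.21 F [ 0.4  0.4 -0.3] open 0.0148
units xyz [-0.004 -0.032 -0.701] turn 0.0 | tilt [-2.e-04  1.e-04 -1.e+00]
```

View pics/c21.png

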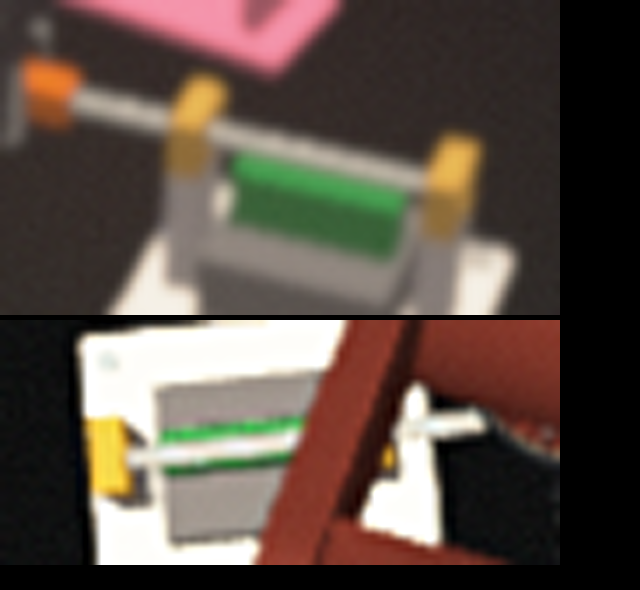

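drive_tool --commands "1 0 0 -0.07 0;1 0 0 -0.14 0;1 0 0 -0.2 0;1 0 0 -0.25 0;1 0 0 -0.25 0"

```text
t: 17.67
tool_pos: [0.5332, -0.0778, 0.021]
tool_rot: [1.129, 1.259, -1.129]
contact_force: [-0.3, 0.1, -0.6]
opening: 0.0147
```

drive_tool --commands "1 0 0 -0.08 0;1 0 0 -0.16 0;1 0 0 -0.24 0;1 0 0 -0.32 0;1 0 0 -0.37 0;1 0 0 -0.37 0;1 0 0 -0.37 0"

```text
t: 18.25
tool_pos: [0.5317, -0.0634, 0.0211]
tool_rot: [1.129, 1.258, -1.129]
contact_force: [1.4, -0.9, -0.6]
opening: 0.0144
```

```bash
python3 -c "
from h import *
go(.53,-.06,.0212,6.2)
t,_=snap('top','t22');s,_=snap('scene','s22')
s=s[190:235,320:400];t=t[190:225,230:310]
C=np.zeros((590,640,3),np.uint8)
C[:315,:560]=cv2.resize(s,(560,315),interpolation=cv2.INTER_CUBIC);C[320:565,:560]=cv2.resize(t,(560,245),interpolation=cv2.INTER_CUBIC);cv2.imwrite('pics/c22.png',C)"
```

```text
t 18.25 pos [ 0.5317 -0.0634  0.0211] yaw 6.20 F [ 1.4 -0.9 -0.6] open 0.0144
units xyz [-0.003 -0.034 -0.089] turn 0.0 | tilt [-0. -0. -1.]
```

View pics/c22.png

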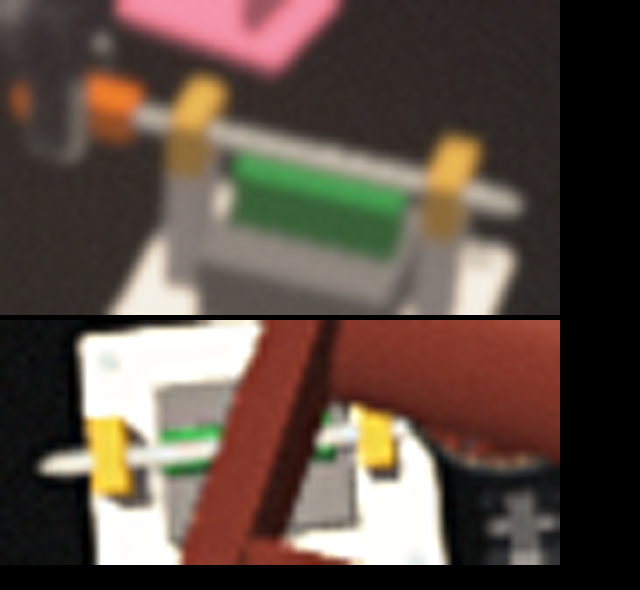

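```bash
python3 -c "
from h import *
o=ctrl.get_obs()
t=cv2.imread('pics/t22.png');s=cv2.imread('pics/s22.png')
a=np.radians(6.65);ey=np.array([-np.sin(a),np.cos(a)])
tip=onplane('top',[[235.3,210.6]],.074)[0];f=onplane('top',[[242.4,209.8]],.086)[0]
print(tip,f,(tip-f)[:2]@ey)
tip=onplane('scene',[[320+523/7-.4,190+207/7-.4]],.074)[0];f=np.array([.5235,.0357])+.054*ey
print(tip,f,(tip[:2]-f)@ey)
for n,k in (('t22','top'),):
  r=rect('top',cv2.imread('pics/t0.png') if 0 else cv2.imread('pics/top0.png'),(128,166,36,32),lambda c:(c.max(2)>60),.1);print(r)
print(ctrl.get_obs()['contact_force'])
C=np.vstack([cv2.imread('pics/top0.png')[60:205,100:480],t[60:205,100:480]]);cv2.imwrite('pics/cmp.png',C)
"
```

```text
[0.5096252 0.1061527 0.074    ] [0.51064683 0.08636223 0.086     ] 0.019775627534493297
[0.5125393  0.10992661 0.074     ] [0.51724658 0.08933669] 0.020996516410231172
(array([578.77575684, 331.69509888]), 75.70890808105469, 56.20991516113281, 73.19377136230469)
[ 0.04704165  0.76799494 -0.76684273]
```

View pics/cmp.png

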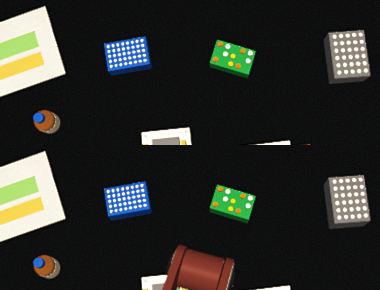

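drive_tool --commands "1 0 0 0 0;1 0 0 0 0;1 0 0 0 0;1 0 0 0 0"

```text
t: 18.68
tool_pos: [0.5318, -0.0636, 0.0211]
tool_rot: [1.129, 1.258, -1.129]
contact_force: [0.1, 0.6, -0.7]
opening: 0.0151
```

```bash
python3 -c "
from h import *
o=ctrl.get_obs();print(o['contact_force'],o['wrist_torque'],np.abs(o['dq']).max(),o['opening'],o['t']);print(ctrl.finish_job())"
```

```text
[ 0.10796455  0.62211896 -0.6693922 ] [-0.03000514  0.06556026 -0.01580236] 0.002724652740325648 0.015062781392361852 18.6833
the job is handed in; nothing more can be done
None
```

The comb is fully home in the caster, the lock rod goes through both brass bushings, and I handed the job in at 18.7 s. The hand-in reports no verdict, so this rests on my own checks.

- **Comb:** I took it from the blue stand and pushed it teeth down into the slot. It stopped firmly at the expected height, with about 26 N of push, and I let go. A later picture shows it seated.
- **Rod:** I gripped the orange handle and threaded it from the right. The tip stands about 20 mm out of the far bushing by both cameras (19.8 and 21.0 mm), more than the 10 mm asked.
- **Final state:** the arm is still gripping the rod and is at rest. The force at the wrist is about 1 N, so the rod is not forced against the bushings.
- **Bystanders:** the bottle, tip box and tube rack look unmoved in before-and-after top views.

Two checks disagreed along the way:
- **Cameras:** the two views differ by a constant 5–6 mm, so I worked from relative positions and the grasps themselves.
- **Fingertips:** they appeared about 40 mm higher than the reported tool point, not at it. I set the grip heights from depth readings instead.

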